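Clear the spent desiccant cartridges out of the laser's air drier

TASK

Take the spent desiccant cartridges out of the laser's air drier for regeneration: unscrew the drier's black cap, lift it clear and stand it upright on the bench, and lever the storage case's lid open with the scraper's blade, not with the fingers. Put every cartridge that is in the drier into the case, shut the lid fully, and finish with the scraper lying on the bench. Leave the other things on the bench where they are.

Things in the scene. Friction and masses are not known exactly. Their poses are not given: they have to be found in the camera images.
- drier: The air drier, fixed: a white cabinet 250 x 240 x 60 mm high with an upright threaded aluminium neck in the middle of its top. The neck is a round pot, open once the cap is off, 112 mm inside, 140 mm over the threads, its rim 104 mm and its floor 12 mm above the bench. Origin: centre of the underside, on the neck's axis.
- drier_mouth (a point): Centre of the neck's mouth, at rim height. Its thread is right-handed: the cap unscrews anticlockwise seen from above (under 0.6 N m), rising 33 mm per full turn (5.3 mm per radian) as it turns, with 3 mm of play up and down, and comes free after 4.5 rad (aim for 4.8 to 5.8 in all, in several grasps); then it lifts straight off.
- cap: The drier's black screw cap, loose, 0.3 kg: a ribbed disc 164 mm in diameter, 47 mm high, hollow below; on its top a straight grip bar 110 mm long (along the cap's x), 18 mm thick, 32 mm high. Origin: centre of the skirt's lower edge, z up. Screwed down, the origin is 63 mm above the bench; standing on the bench, 0.
- cap_grip (a point): Centre of the cap's grip bar, half-way up the bar (63 mm above the cap's origin).
- cart0_mid (a point): Cartridge 0. Two to four like cartridges stand in the drier's pot, about 31 mm from its axis, 44 mm apart; the rest are absent. Each is a square aluminium canister 30 x 30 x 54 mm with a round knob on top, 16 mm in diameter, 32 mm high; 86 mm in all, 0.12 kg. The point is half-way up on its axis, 43 mm above the foot, 27 mm below the knob's middle; z runs up through the knob.
- cart1_mid (a point): Cartridge 1, as cartridge 0.
- cart2_mid (a point): Cartridge 2, as cartridge 0.
- cart3_mid (a point): Cartridge 3, as cartridge 0.
- case: The storage case, fixed: a grey steel box 148 mm (x) by 216 mm (y), 100 mm high, walls and floor 4 mm, with a flat 6 mm lid on top. Origin: centre of the underside; its front with the pry notch looks to its own -x, the lid's hinge runs along the top of its back (+x) side.
- case_notch (a point): Centre of the pry notch in the middle of the case's front wall, on the front face: a slot 64 mm wide cut 16 mm down from the top edge (84 to 100 mm above the bench) right under the lid, for the scraper's blade.
- case_hinge (a point): Middle of the lid's hinge line, at the top of the case's back side, 100 mm above the bench; axes as the case.
- case_lip (a point): Middle of the lid's front edge, at its underside; it stands 10 mm out over the front wall when shut, 158 mm from the hinge line. Moves with the lid.
- case_lid (a joint): Angle of the case's lid, rad: 0 shut flat, 1.57 upright, 1.9 at its stop. The hinge is stiff: about 3 N at the lip moves it, and it stays where it is left.
- case_floor (a point): Middle of the case's inner floor, 4 mm above the bench; the space inside is 140 x 208 mm, 96 mm high; axes as the case.
- scraper_grip (a point): The scraper, loose, lying on the bench: wooden handle 100 mm long, 22 wide, 24 high, then a flat steel blade 34 mm wide, 3 thick, at half the handle's height. The point is in the handle, half-way up (12 mm), 15 mm behind its front end, near the centre of mass; x points to the blade's tip, 105 mm ahead; the tail is 85 mm behind. 0.12 kg.
- caliper: Digital caliper lying on the bench, 230 mm long along its own x, up to 90 mm wide at the jaws, origin mid-length; to be left alone.
- can: Upright can, 84 mm in diameter, 130 mm high, origin under its centre; to be left alone.
- sample: Aluminium sample plate 110 (x) x 75 x 8 mm, origin under its centre; to be left alone.
- block: Steel block 90 (x) x 60 x 35 mm high, origin under its centre; to be left alone.
Things that resemble listed ones, but are neither listed nor needed, are in the scene too. What is shaped like the cap but green or red is not meant. Of the things that look like the part that bears scraper_grip, the larger one is meant.

How it is judged:
By the outcome, as a careful person would: the job done as asked, in the order asked, and still so for the second after the job is handed in, with the robot touching nothing.
Of cart0, cart1, cart2, cart3 only 2 to 4 are there at a start; the rules pass over those that are not, and their reading is None.
At some moment in a run one of scraper may be knocked a few centimetres aside while the robot is not near it.
Once in a run the grip may slacken for a moment while it holds something.
It also fails if it takes over 210 s, if anything falls off the work surface, if the arm or the gripper's body presses on something with over 40 N, if the wrist force passes 120 N, or if a joint passes its speed limit or range.

ROBOT

A 6-joint arm with a two-finger parallel gripper is mounted at the origin on the work surface. World frame = base frame: x ahead of the robot, y to its left, z up, the work surface at z = 0. Lengths are in mm, angles in rad, forces in N, time in s.
With the tool pointing down it reaches from about 350 to 775 mm from the base axis. Payload 7.3 kg.
Tool frame: the origin (TCP) lies midway between the tips of the shut fingers; the grasp point (between the pads) lies 19 mm behind it; z points along the fingers, y is the line along which they close (so a half turn about z gives the same grasp; the last joint's range is limited). The gripper opens to 92 mm and grips with 3 to 60 N. Pads are 19 mm wide; open, the fingers measure 130 mm over their backs; the gripper's body (75 mm by 190 mm) begins 47 mm behind the grasp point.
Start: joints at [1.069, 0.342, 1.524, -0, 1.275, -0.146], TCP at [182.865, 492.143, 226.741] pointing down, gripper open.
Joint ranges: [-2.53, 2.53], [-0.77, 2.02], [0.04, 2.7], [-1, 4.14], [0.28, 2.66], [-3.11, 3.11]. Speed limits (rad/s): [2.57, 2.57, 3.14, 3.14, 3.14, 3.14].

INTERFACE

Orientations are given as [roll, pitch, yaw] about the fixed x, y, z axes, in that order (R = Rz(yaw) Ry(pitch) Rx(roll)).
In Python, from plant import bot gives the robot as it stands. The module is installed in compiled form; this text tells all that it offers.
- The arm moves only by the shell command python3 -m crank 'ROWS' [OPENING]. ROWS is JSON, a list of rows, each a list of 6 numbers: the shift along the tool's x, y, z in m, then the turn, a rotation vector about the tool's x, y, z in rad. In form: [[dx, dy, dz, wx, wy, wz], ...]. A call has 1 to 5 rows; each row shifts and turns the commanded pose from where the row before left it, along the tool's axes as they then stand; what a row does not reach is not made up. A row lasts 1/8 s, in which the tool goes at most 62.5 mm and 10.7 degrees, less where a joint would pass 70% of its speed; a pose out of reach is approached as far as the arm can. A call is refused whole if a number of a shift passes 0.0625 or a number of a turn 0.188, either way. A call with a gripper value outside its range is refused whole. OPENING is the opening in per cent of the stroke, from 0 (shut) to 100 (fully open), set as the call begins (- or left out, the last holds). The fingers move at their own pace and stop on an object; the grip force is fixed at half the most. Time passes only in rows, so rows that do not move let the fingers close. It gives the time, the measured TCP pose, the force, the opening and the grip force at its end, in the units of the state.
- bot.get_obs(): the state, without advancing time (a new reading comes with each control period).
- bot.capture(name): name is "scene" or "top" or "wrist"; returns a dict with "color" (384x512x3 uint8, blue, green, red), "fov_y" (degrees; the focal length in pixels is half the picture's height over the tangent of half this angle, whatever the lens; pixels are square), "cx", "cy" (the principal point, pixels), "extrinsics" (4x4, takes a point from world to camera coordinates); the wrist camera has in their place "tool_from_camera" (4x4, takes a point from camera to tool coordinates, whose origin is the TCP and whose axes are the flange's). Camera axes: x right, y up, looking along -z (the intrinsics and any distortion apply to the point x, -y, -z); pixel columns grow to the right and rows downward; lengths in mm; the calibration is good to about 2 mm. A picture is of the moment at which its call begins: read the wrist's pose just before it. There is no depth.
- bot.close_job(): hands the job in; it is judged then, once.
The state is a dict: "time": time; "joint_positions": joint angles; "dq": joint speeds; "tau": joint torques, N m; "tool_pos": TCP position; "tcp_rot": TCP orientation; "contact_force": force on the tool from outside, world axes, zero at the start; "moment": the same for the moment, N m; "grip_width": finger opening in mm; "finger_force": force on a finger pad.
Only numpy, scipy, OpenCV 4.12 (cv2) and the standard library are available. Lean on these libraries where they do the work, as an engineer would, in place of code of your own. Each camera call takes 0.05 s, during which the arm holds its last target. There are 200 camera calls.

## Working session

There is one attempt and no reset: what is moved stays moved. The work goes in short steps, Python scripts to look and compute and a shell command to move; the robot and the scene stay as the last step left them, time stands still between calls to the robot, and variables do not carry over. Pictures are saved under pics/ and viewed, at most 14 in all, crops included, and the job is handed in when it is done.

```bash
mkdir -p pics; cat > h.py <<'E'
import numpy as np, cv2
from plant import bot
from scipy.spatial.transform import Rotation as R
def toolT(o=None):
    o=o or bot.get_obs(); T=np.eye(4); T[:3,:3]=R.from_euler('xyz',o['tcp_rot']).as_matrix(); T[:3,3]=o['tool_pos']; return T
def cap(name,fn=None):
    T=toolT(); c=bot.capture(name)
    W=np.linalg.inv(c['extrinsics']) if 'extrinsics' in c else T@np.array(c['tool_from_camera'])
    f=192/np.tan(np.radians(c['fov_y'])/2)
    d=dict(W=W,f=f,cx=c['cx'],cy=c['cy'],img=c['color'])
    if fn: cv2.imwrite('pics/'+fn+'.png',c['color']); np.savez('pics/'+fn+'.npz',W=W,f=f,cx=c['cx'],cy=c['cy'])
    return d
def ray(d,u,v):
    W=d['W']; r=W[:3,:3]@np.array([(u-d['cx'])/d['f'],-(v-d['cy'])/d['f'],-1]); return W[:3,3],r/np.linalg.norm(r)
def atz(d,u,v,z):
    o,r=ray(d,u,v); return o+r*(z-o[2])/r[2]
def tri(l):
    A=0;b=0
    for d,u,v in l:
        o,r=ray(d,u,v);P=np.eye(3)-np.outer(r,r);A=A+P;b=b+P@o
    x=np.linalg.solve(A,b); return x,[np.linalg.norm((np.eye(3)-np.outer(ray(d,u,v)[1],ray(d,u,v)[1]))@(x-ray(d,u,v)[0])) for d,u,v in l]
def proj(d,p):
    c=np.linalg.inv(d['W'])@np.append(p,1); return d['cx']-d['f']*c[0]/c[2], d['cy']+d['f']*c[1]/c[2]
def ld(fn): return dict(np.load('pics/'+fn+'.npz'))
E
python3 - <<'E'
from h import *
for n in('scene','top'):
    d=cap(n,n+'0'); print(n,d['W'].round(2).tolist(),d['f'],d['cx'],d['cy'])
    
w=cap('wrist','wrist0');print(bot.get_obs())
c=bot.capture('scene');print([k for k in c if k!='color'],{k:c[k] for k in c if k!='color'})
c=bot.capture('wrist');print({k:c[k] for k in c if k!='color'})
a=cv2.imread('pics/scene0.png');b=cv2.imread('pics/top0.png')
E
```

```text
scene [[0.32, -0.8, 0.5, 1310.83], [0.95, 0.27, -0.17, -177.1], [0.0, 0.53, 0.85, 1398.56], [0.0, 0.0, 0.0, 1.0]] 493.10707959617946 248.21733644230486 191.61947884084546
top [[-0.02, 1.0, -0.08, 444.47], [-1.0, -0.02, 0.0, 56.65], [-0.0, 0.08, 1.0, 1318.73], [0.0, 0.0, 0.0, 1.0]] 389.86541360574915 257.7877885394237 188.3960746661899
{'time': 0.15, 'joint_positions': array([ 1.06901559e+00,  3.42562376e-01,  1.52474683e+00,  1.49410922e-05,
        1.27541737e+00, -1.46001820e-01]), 'dq': array([-6.75754740e-05, -1.47782904e-03, -3.08566747e-03,  1.55631318e-04,
       -2.48812495e-04, -7.86835718e-04]), 'tau': array([ 9.95422597e-04, -4.31471193e+01, -2.44352925e+01,  7.18279788e-02,
        5.36192092e-02, -1.04129567e-04]), 'tool_pos': array([182.70464572, 491.87705473, 226.22249559]), 'tcp_rot': array([-3.14047287e+00, -1.79104410e-04,  2.78580928e+00]), 'contact_force': array([-0.01108492, -0.13970942, -0.15153886]), 'moment': array([0.04774636, 0.03109493, 0.00560648]), 'finger_force': 0.0, 'grip_width': 91.63133530183974}
['fov_y', 'cx', 'cy', 'extrinsics'] {'fov_y': 42.54866
[... 160 characters left out ...]
,
       [-8.02182761e-01,  2.67533338e-01,  5.33787159e-01,
         3.52371596e+02],
       [ 5.04906043e-01, -1.73244882e-01,  8.45609897e-01,
        -1.87516112e+03],
       [ 0.00000000e+00,  0.00000000e+00,  0.00000000e+00,
         1.00000000e+00]])}
{'fov_y': 71.63545174776698, 'cx': 257.3685706114177, 'cy': 190.87577284829652, 'tool_from_camera': array([[ 5.35875360e-04,  9.58178860e-01,  2.86169504e-01,
         7.88499296e+01],
       [ 9.99999377e-01, -2.33246900e-04, -1.09160051e-03,
         2.28324635e-01],
       [-9.79200387e-04,  2.86169910e-01, -9.58178388e-01,
        -1.58345718e+02],
       [ 0.00000000e+00,  0.00000000e+00,  0.00000000e+00,
         1.00000000e+00]])}
```

View pics/scene0.png

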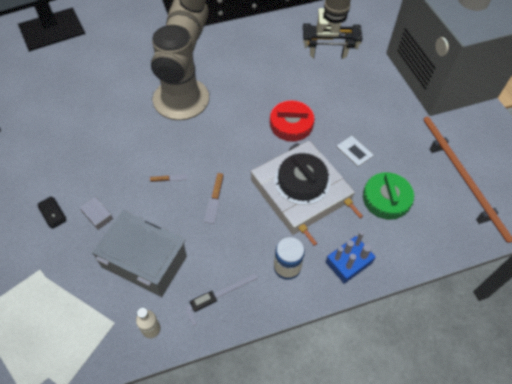

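View pics/top0.png

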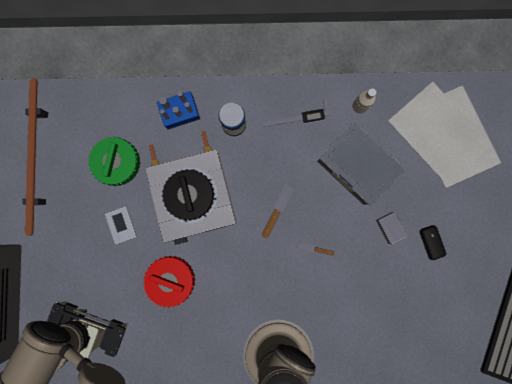

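Candidates for the cap are black at top (188,195), green (113,161) and red (168,281), so it's the black one. For the scraper, the large one is at (275,215) and the small one at (318,250), so it's the large one. I'll check the choice in one close crop.

```bash
python3 - <<'E'
from h import *
a=cv2.imread('pics/scene0.png');b=cv2.imread('pics/top0.png')
r=lambda im,x,y,w,h:cv2.resize(im[y:y+h,x:x+w],(400,300),interpolation=cv2.INTER_CUBIC)
o=np.vstack([np.hstack([r(b,310,120,100,75+0),r(a,88,205,100,75)]),np.hstack([r(b,140,145,100,75),r(b,240,180,100,75)])])
cv2.imwrite('pics/crop1.png',o)
t=ld('top0');s=ld('scene0')
def P(n,tu,su): 
    x,e=tri([(t,*tu),(s,*su)]);print(n,x.round(1),np.round(e,1))
P('cap',(188,193),(303,173));P('scr handle tail',(265,236),(220,175)); P('tip',(289,188),(210,220))
P('can',(232,112),(289,250))
print(atz(t,188,195,110),atz(t,361,163,106))
E
```

```text
cap [532.5 272.3 113.8] [0.1 0.1]
scr handle tail [392.   35.6  16.4] [1. 1.]
tip [550.2 -46.6  20.5] [2.2 2.2]
can [778.6 129.6 137.5] [1.3 1.3]
[526.50783136 272.82328044 110.        ] [ 617.12213317 -269.56954878  106.        ]
```

View pics/crop1.png

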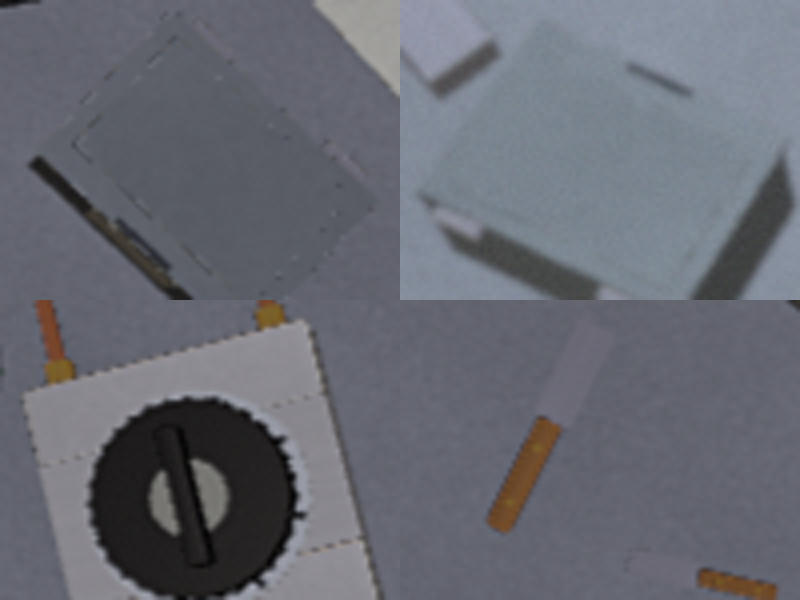

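Crop: the big scraper has its tail at lower left and its blade tip up and to the right. The case's front, with the notch mark at about (346,180) in the top view, faces the robot/left, and its hinge pieces are on the far right side. The cap's bar has a yaw of about 0.29. The next step is to move over the cap.

```bash
cat >> h.py <<'E'
def plan(p,yaw,pitch=0.,tilt=None):
    """shift in present tool axes (m), then turn in tool axes; tool down at yaw, then turned 'pitch' about tool y"""
    T=toolT(); s=T[:3,:3].T@(np.array(p)-T[:3,3])/1000
    G=R.from_euler('z',yaw)*R.from_euler('x',np.pi)*R.from_euler('y',pitch)
    w=(R.from_matrix(T[:3,:3]).inv()*G).as_rotvec()
    ns=int(np.ceil(np.abs(s).max()/.0625));nw=int(np.ceil(np.linalg.norm(w)/.185))
    print('shift',s.round(4),'rows',ns,'each',(s/max(ns,1)).round(4),'| turn',w.round(3),'rows',nw,'each',(w/max(nw,1)).round(4))
E
python3 - <<'E'
from h import *
plan([520,270,300],0.285)
E
```

```text
shift [-0.3934 -0.0906 -0.0736] rows 7 each [-0.0562 -0.0129 -0.0105] | turn [-0.000e+00  1.000e-03  2.501e+00] rows 14 each [-0.000e+00  1.000e-04  1.786e-01]
```

```bash
python3 -m crank '[[-0.05,-0.0115,-0.0092,0,0,0],[-0.05,-0.0115,-0.0092,0,0,0],[-0.05,-0.0115,-0.0092,0,0,0],[-0.05,-0.0115,-0.0092,0,0,0],[-0.05,-0.0115,-0.0092,0,0,0]]'
python3 -m crank '[[-0.05,-0.0115,-0.0092,0,0,0],[-0.05,-0.0115,-0.0092,0,0,0],[-0.043,-0.01,-0.0092,0,0,0],[0,0,0,0,0,0.18],[0,0,0,0,0,0.18]]'
python3 -m crank '[[0,0,0,0,0,0.18],[0,0,0,0,0,0.18],[0,0,0,0,0,0.18],[0,0,0,0,0,0.18],[0,0,0,0,0,0.18]]'
python3 -m crank '[[0,0,0,0,0,0.18],[0,0,0,0,0,0.18],[0,0,0,0,0,0.18],[0,0,0,0,0,0.18],[0,0,0,0,0,0.18]]'
python3 -m crank '[[0,0,0,0,0,0.18],[0,0,0,0,0,0.161],[0,0,0,0,0,0],[0,0,0,0,0,0]]'
python3 - <<'E'
from h import *
o=bot.get_obs();print(o['joint_positions'].round(3));d=cap('wrist','w1')
E
```

```text
time: 0.88
tool_pos: [398.4, 350.1, 273.0]
tcp_rot: [3.141, -0.0, 2.786]
contact_force: [0.2, 0.9, -0.1]
grip_width: 91.6
finger_force: 0.0
time: 1.5
tool_pos: [520.2, 269.7, 299.9]
tcp_rot: [-3.141, -0.0, 2.418]
contact_force: [-0.5, 0.4, -1.2]
grip_width: 92.0
finger_force: 0.0
time: 2.12
tool_pos: [519.6, 270.4, 300.1]
tcp_rot: [-3.141, 0.0, 1.52]
contact_force: [1.1, -0.0, -0.8]
grip_width: 91.8
finger_force: 0.0
time: 2.75
tool_pos: [519.6, 270.4, 300.1]
tcp_rot: [-3.141, 0.0, 0.62]
contact_force: [-0.2, -0.2, -0.8]
grip_width: 91.6
finger_force: 0.0
time: 3.25
tool_pos: [519.7, 270.4, 300.2]
tcp_rot: [-3.142, 0.0, 0.288]
contact_force: [-0.3, 0.6, 0.4]
grip_width: 91.9
finger_force: 0.0
[0.349 0.416 1.211 0.    1.515 1.632]
```

View pics/w1.png

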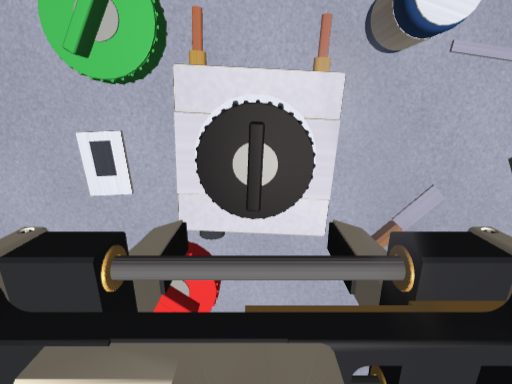

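Wrist picture: the black cap's disc is centred at about (255,159), with its bar vertical in the picture from (255,122) to (255,210). Fingers are at the bottom.

```bash
cat > capm.py <<'E'
from h import *
def seg(d,img,lo=None):
    g=img.max(axis=2); m=((g<75)&(np.arange(384)[:,None]<222)).astype(np.uint8)
    m=cv2.morphologyEx(m,cv2.MORPH_OPEN,np.ones((5,5)))
    n,l,s,c=cv2.connectedComponentsWithStats(m)
    i=1+np.argmax([s[k,4]*(80<s[k,3]<200) for k in range(1,n)])
    cn=max(cv2.findContours((l==i).astype(np.uint8),cv2.RETR_EXTERNAL,cv2.CHAIN_APPROX_NONE)[0],key=len)
    return cv2.convexHull(cn)[:,0]
E
python3 - <<'E'
from capm import *
d=ld('w1');img=cv2.imread('pics/w1.png')
h=seg(d,img);e=cv2.fitEllipse(h.astype(np.float32));print(e)
for z in(100,110):
    P=np.array([atz(d,*p,z)[:2] for p in h]);c,r=cv2.minEnclosingCircle(P.astype(np.float32));
    A=np.c_[2*P,np.ones(len(P))];s=np.linalg.lstsq(A,(P**2).sum(1),rcond=None)[0];print(z,c,r,s[:2],np.sqrt(s[2]+s[:2]@s[:2]))
# bar
g=img.max(axis=2);
for r in range(118,216,8): print(r,g[r,240:272].tolist())
print(atz(d,256.5,123,142),atz(d,254,210,142))
E
```

```text
((254.7218017578125, 159.37789916992188), (117.07485961914062, 118.11860656738281), 92.12410736083984)
100 (527.6934814453125, 277.7782287597656) 81.43824768066406 [526.97826702 277.70728923] 80.40072161251472
110 (529.4995727539062, 278.2060241699219) 79.1668472290039 [528.80430901 278.1370477 ] 78.15827627095486
118 [57, 57, 56, 56, 57, 58, 57, 58, 58, 58, 58, 59, 59, 59, 60, 60, 60, 60, 60, 60, 61, 61, 62, 61, 60, 61, 61, 62, 62, 61, 61, 62]
126 [56, 57, 58, 58, 57, 57, 59, 59, 55, 25, 28, 45, 51, 53, 55, 56, 57, 58, 60, 61, 63, 64, 59, 34, 32, 62, 62, 62, 62, 62, 63, 62]
134 [57, 58, 58, 58, 58, 59, 59, 59, 55, 17, 34, 51, 52, 53, 55, 56, 57, 58, 60, 61, 62, 63, 46, 27, 45, 63, 63, 63, 62, 63, 63, 64]
142 [58, 59, 59, 59, 59, 60, 63, 79, 61, 22, 39, 51, 52, 52, 53, 55, 57, 58, 59, 61, 62, 60, 35, 26, 63, 63, 63, 63, 63, 63, 63, 63]
150 [195, 195, 196, 196, 196, 196, 197, 189, 89, 28, 43, 49, 51, 52, 54, 55, 56, 58, 58, 60, 60, 48, 42, 119, 201, 200, 201, 201, 201, 202, 202, 199]
158 [196, 195, 195, 196, 197, 196, 196, 186, 50, 32, 47, 50, 50, 52, 53, 54, 56, 57, 59, 61, 60, 37, 6
[... 407 characters left out ...]
50, 50, 51, 54, 55, 56, 57, 56, 37, 87, 197, 197, 198, 198, 196, 175, 139, 89, 61, 60]
190 [54, 53, 54, 55, 55, 55, 51, 20, 34, 46, 46, 48, 49, 50, 52, 53, 55, 56, 55, 43, 28, 42, 58, 58, 58, 59, 59, 59, 59, 59, 59, 59]
198 [52, 52, 52, 52, 54, 51, 39, 24, 37, 44, 45, 47, 49, 49, 52, 52, 54, 56, 54, 34, 25, 55, 56, 56, 56, 57, 56, 57, 56, 57, 56, 57]
206 [49, 50, 50, 51, 50, 47, 23, 27, 41, 43, 45, 46, 48, 49, 50, 52, 54, 54, 49, 29, 34, 53, 53, 53, 54, 54, 55, 55, 55, 55, 55, 55]
214 [47, 48, 48, 49, 48, 48, 49, 49, 49, 50, 49, 50, 49, 50, 50, 50, 50, 51, 51, 50, 51, 51, 52, 51, 51, 52, 52, 52, 52, 53, 52, 53]
[580.14271501 290.72405935 142.        ] [476.61601675 263.41370891 142.        ]
```

```bash
python3 - <<'E'
from h import *
plan([528.5,277.5,114],0.24)
E
```

```text
shift [ 0.0105 -0.0043  0.1862] rows 3 each [ 0.0035 -0.0014  0.0621] | turn [-0.     0.     0.047] rows 1 each [-0.      0.0001  0.0473]
```

```bash
python3 -m crank '[[0.0105,-0.0043,0.046,0,0,0],[0,0,0.05,0,0,0.047],[0,0,0.05,0,0,0],[0,0,0.03,0,0,0],[0,0,0.01,0,0,0]]'
python3 -m crank '[[0,0,0,0,0,0],[0,0,0,0,0,0],[0,0,0,0,0,0],[0,0,0,0,0,0],[0,0,0,0,0,0]]' 0
python3 -m crank '[[0,0,0,0,0,0],[0,0,0,0,0,0]]'
```

```text
time: 3.92
tool_pos: [527.6, 277.1, 112.4]
tcp_rot: [3.141, 0.004, 0.239]
contact_force: [-0.3, -0.1, 0.7]
grip_width: 91.7
finger_force: 0.0
time: 4.55
tool_pos: [528.7, 277.5, 114.7]
tcp_rot: [-3.141, -0.001, 0.238]
contact_force: [0.5, 0.1, -0.7]
grip_width: 46.6
finger_force: 0.0
time: 4.8
tool_pos: [528.6, 277.5, 114.3]
tcp_rot: [-3.142, 0.0, 0.238]
contact_force: [0.6, -0.1, -0.8]
grip_width: 26.5
finger_force: 0.0
```

```bash
python3 -m crank '[[0,0,0,0,0,0],[0,0,0,0,0,0],[0,0,0,0,0,0]]'
python3 -m crank '[[0,0,-0.0005,0,0,-0.09],[0,0,-0.0005,0,0,-0.09],[0,0,-0.0005,0,0,-0.09]]'
```

```text
time: 5.18
tool_pos: [528.6, 277.4, 114.3]
tcp_rot: [3.141, 0.0, 0.238]
contact_force: [0.8, -0.7, 0.6]
grip_width: 17.7
finger_force: 30.0
time: 5.55
tool_pos: [528.1, 277.4, 115.2]
tcp_rot: [-3.141, 0.001, 0.511]
contact_force: [0.2, 0.0, -2.9]
grip_width: 17.9
finger_force: 30.0
```

```bash
for i in 1; do python3 -m crank '[[0,0,-0.001,0,0,-0.187],[0,0,-0.001,0,0,-0.187],[0,0,-0.001,0,0,-0.187],[0,0,-0.001,0,0,-0.187],[0,0,-0.001,0,0,-0.187]]'
python3 -m crank '[[0,0,-0.001,0,0,-0.187],[0,0,-0.001,0,0,-0.187],[0,0,-0.001,0,0,-0.187],[0,0,-0.001,0,0,-0.187],[0,0,-0.001,0,0,-0.187]]'
python3 -m crank '[[0,0,-0.001,0,0,-0.187],[0,0,-0.001,0,0,-0.187],[0,0,-0.001,0,0,-0.187],[0,0,-0.001,0,0,-0.187],[0,0,-0.001,0,0,-0.187]]'
python3 -m crank '[[0,0,0,0,0,0]]'; done
```

```text
time: 6.18
tool_pos: [528.2, 277.5, 120.2]
tcp_rot: [-3.14, 0.0, 1.449]
contact_force: [0.5, -0.4, -1.8]
grip_width: 18.1
finger_force: 30.0
time: 6.8
tool_pos: [528.2, 277.5, 125.3]
tcp_rot: [-3.141, -0.001, 2.384]
contact_force: [0.7, -0.5, -2.7]
grip_width: 17.8
finger_force: 30.0
time: 7.42
tool_pos: [528.2, 277.5, 130.2]
tcp_rot: [-3.142, -0.001, -2.964]
contact_force: [-1.3, -0.4, -2.5]
grip_width: 17.7
finger_force: 30.0
time: 7.55
tool_pos: [528.3, 277.5, 130.4]
tcp_rot: [3.142, -0.001, -2.972]
contact_force: [0.8, 0.7, -2.6]
grip_width: 17.6
finger_force: 30.0
```

```bash
python3 -m crank '[[0,0,0,0,0,0],[0,0,0,0,0,0],[0,0,0,0,0,0],[0,0,0,0,0,0],[0,0,-0.045,0,0,0]]' 60
python3 -m crank '[[0,0,0,0,0,0.1848],[0,0,0,0,0,0.1848],[0,0,0,0,0,0.1848],[0,0,0,0,0,0.1848],[0,0,0,0,0,0.1848]]'
python3 -m crank '[[0,0,0,0,0,0.1848],[0,0,0,0,0,0.1848],[0,0,0,0,0,0.1848],[0,0,0,0,0,0.1848],[0,0,0,0,0,0.1848]]'
python3 -m crank '[[0,0,0,0,0,0.1848],[0,0,0,0,0,0.1848],[0,0,0,0,0,0.1848],[0,0,0,0,0,0.1848],[0,0,0,0,0,0.1848]]'
python3 -m crank '[[0,0,0,0,0,0.1848],[0,0,0,0,0,0.1848],[0,0,0.0,0,0,0]]'
```

```text
time: 8.18
tool_pos: [526.6, 276.7, 173.0]
tcp_rot: [-3.14, -0.008, -2.971]
contact_force: [0.6, 0.6, 0.4]
grip_width: 54.7
finger_force: 0.0
time: 8.8
tool_pos: [528.6, 277.5, 175.9]
tcp_rot: [3.141, 0.0, 2.382]
contact_force: [-0.3, -0.1, -0.1]
grip_width: 54.8
finger_force: 0.0
time: 9.43
tool_pos: [528.6, 277.5, 175.9]
tcp_rot: [3.142, -0.0, 1.458]
contact_force: [0.4, 0.7, 0.7]
grip_width: 55.3
finger_force: 0.0
time: 10.05
tool_pos: [528.6, 277.5, 175.9]
tcp_rot: [-3.142, -0.0, 0.534]
contact_force: [0.1, -0.1, 0.2]
grip_width: 55.0
finger_force: 0.0
time: 10.42
tool_pos: [528.6, 277.5, 175.8]
tcp_rot: [-3.141, -0.0, 0.173]
contact_force: [-0.4, -0.1, -0.1]
grip_width: 55.1
finger_force: 0.0
```

```bash
python3 -m crank '[[0,0,0.035,0,0,0],[0,0,0.01,0,0,0],[0,0,0,0,0,0]]'
python3 -m crank '[[0,0,0,0,0,0],[0,0,0,0,0,0],[0,0,0,0,0,0],[0,0,0,0,0,0],[0,0,0,0,0,0]]' 0
python3 -m crank '[[0,0,0,0,0,0]]'
python3 -m crank '[[0,0,-0.001,0,0,-0.185],[0,0,-0.001,0,0,-0.185],[0,0,-0.001,0,0,-0.185],[0,0,-0.001,0,0,-0.185],[0,0,-0.001,0,0,-0.185]]'
python3 -m crank '[[0,0,-0.001,0,0,-0.185],[0,0,-0.001,0,0,-0.185],[0,0,-0.001,0,0,-0.185],[0,0,-0.001,0,0,-0.185],[0,0,-0.001,0,0,-0.185]]'
python3 -m crank '[[0,0,-0.001,0,0,-0.185],[0,0,-0.001,0,0,-0.185],[0,0,0,0,0,0]]'
```

```text
time: 10.8
tool_pos: [528.3, 277.4, 130.5]
tcp_rot: [3.141, 0.001, 0.173]
contact_force: [0.7, -0.5, 0.1]
grip_width: 54.9
finger_force: 0.0
time: 11.42
tool_pos: [528.7, 277.5, 131.1]
tcp_rot: [-3.141, -0.0, 0.171]
contact_force: [0.2, -0.3, 2.2]
grip_width: 17.6
finger_force: 30.0
time: 11.55
tool_pos: [528.7, 277.5, 131.1]
tcp_rot: [-3.141, -0.0, 0.171]
contact_force: [0.1, 0.4, 1.9]
grip_width: 17.8
finger_force: 30.0
time: 12.18
tool_pos: [528.6, 277.5, 135.9]
tcp_rot: [-3.142, -0.0, 1.102]
contact_force: [-0.1, 0.4, 0.9]
grip_width: 17.8
finger_force: 30.0
time: 12.8
tool_pos: [528.6, 277.4, 140.8]
tcp_rot: [-3.141, -0.0, 2.027]
contact_force: [0.7, -1.0, 0.6]
grip_width: 17.6
finger_force: 30.0
time: 13.18
tool_pos: [528.6, 277.5, 142.7]
tcp_rot: [-3.142, -0.0, 2.39]
contact_force: [0.5, -0.8, 0.7]
grip_width: 18.1
finger_force: 30.0
```

```bash
python3 -m crank '[[0,0,-0.005,0,0,0],[0,0,-0.01,0,0,0],[0,0,-0.02,0,0,0]]'
python3 -m crank '[[0,0,-0.035,0,0,0],[0,0,-0.035,0,0,0],[0,0,-0.03,0,0,0],[0,0,0,0,0,0]]'
python3 - <<'E'
from h import *
t=ld('top0')
for p in((275,155),(289,188),(262,122),(320,160),(225,150),(234,224)): print(p,atz(t,*p,0).round())
cap('wrist','w2')
plan([655,10,265],2.39)
E
```

```text
time: 13.55
tool_pos: [528.1, 277.3, 177.8]
tcp_rot: [-3.14, -0.001, 2.39]
contact_force: [0.1, 0.0, -2.3]
grip_width: 18.0
finger_force: 30.0
time: 14.05
tool_pos: [529.6, 277.9, 280.7]
tcp_rot: [3.136, 0.003, 2.39]
contact_force: [0.6, 0.5, -4.1]
grip_width: 17.9
finger_force: 3.4
(275, 155) [665.  -5.   0.]
(289, 188) [551. -50.   0.]
(262, 122) [781.  37.   0.]
(320, 160) [ 645. -159.    0.]
(225, 150) [686. 165.   0.]
(234, 224) [433. 138.   0.]
shift [-0.2749 -0.1094  0.0134] rows 5 each [-0.055  -0.0219  0.0027] | turn [0.002 0.001 0.   ] rows 1 each [0.0017 0.0008 0.0004]
```

View pics/w2.png

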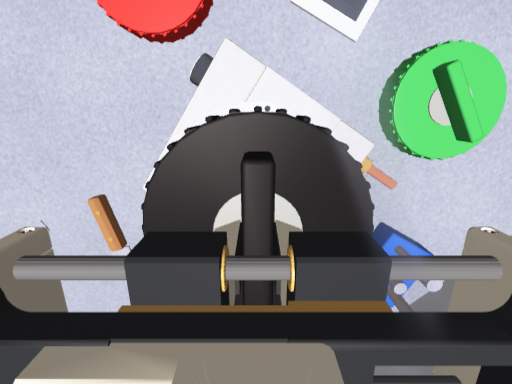

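The cap is in the grip, with its bar centred at x≈258, but the finger force dipped to 3.4 (the slackening). I'll check that it recovers before moving sideways.

```bash
python3 -m crank '[[0,0,0,0,0,0],[0,0,0,0,0,0],[0,0,0,0,0,0],[0,0,0,0,0,0]]'; python3 - <<'E'
from h import *
cap('wrist','w3'); d=ld('w3');a=cv2.imread('pics/w2.png');b=cv2.imread('pics/w3.png');print(np.abs(a.astype(int)-b).mean())
print(bot.get_obs()['finger_force'])
s=cap('scene','s1');u,v=map(int,proj(s,[528,277,280]));im=s['img'];print(u,v);cv2.imwrite('pics/c2.png',cv2.resize(im[max(0,v-70):v+90,max(0,u-110):u+100],(630,480)))
E
```

```text
time: 14.6
tool_pos: [528.6, 277.5, 277.4]
tcp_rot: [-3.141, -0.0, 2.391]
contact_force: [-0.8, 0.3, -2.5]
grip_width: 17.5
finger_force: 30.0
3.629972669813368
29.99931961297989
309 138
```

View pics/c2.png

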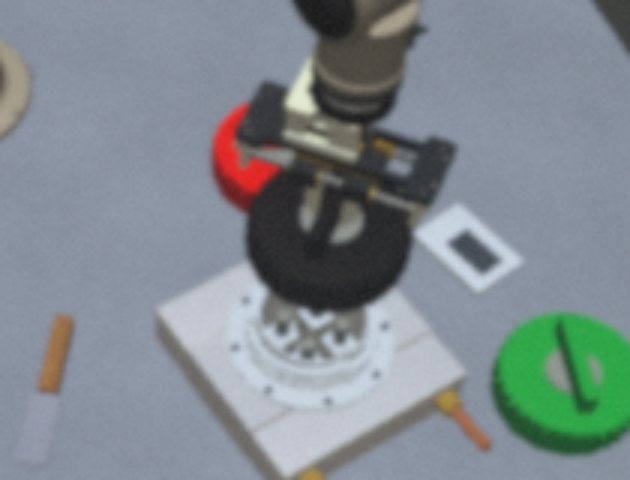

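The cap is firmly held again (30 N), and cartridges are visible in the pot below. I'll carry it to the free spot at about (665,5).

```bash
python3 -m crank '[[-0.047,-0.0185,0,0,0,0],[-0.047,-0.0185,0,0,0,0],[-0.047,-0.0185,0,0,0,0],[-0.047,-0.0185,0,0,0,0],[-0.047,-0.0185,0,0,0,0]]'
python3 -m crank '[[-0.047,-0.0185,0,0,0,0],[0,0,0,0,0,0],[0,0,0,0,0,0]]'
python3 - <<'E'
from h import *
plan([665,5,70],2.39)
E
```

```text
time: 15.32
tool_pos: [638.0, 48.1, 277.9]
tcp_rot: [3.141, 0.0, 2.391]
contact_force: [0.4, 0.6, -3.2]
grip_width: 18.0
finger_force: 30.0
time: 15.7
tool_pos: [659.0, 4.2, 277.5]
tcp_rot: [3.142, -0.001, 2.391]
contact_force: [0.2, 0.6, -2.1]
grip_width: 18.0
finger_force: 30.0
shift [-0.0041  0.0047  0.2075] rows 4 each [-0.001   0.0012  0.0519] | turn [ 0.    -0.001  0.001] rows 1 each [ 0.0001 -0.0009  0.0008]
```

```bash
python3 -m crank '[[-0.004,0.004,0.05,0,0,0],[0,0,0.05,0,0,0],[0,0,0.05,0,0,0],[0,0,0.04,0,0,0],[0,0,0.015,0,0,0]]'
for i in 1 2; do python3 -m crank '[[0,0,0.003,0,0,0],[0,0,0.003,0,0,0],[0,0,0,0,0,0]]'; done
```

```text
time: 16.32
tool_pos: [663.1, 6.0, 70.5]
tcp_rot: [-3.139, -0.004, 2.393]
contact_force: [0.2, 0.4, -2.2]
grip_width: 18.1
finger_force: 30.0
time: 16.7
tool_pos: [665.6, 4.2, 68.3]
tcp_rot: [3.14, 0.002, 2.391]
contact_force: [-0.0, 0.2, -3.1]
grip_width: 17.8
finger_force: 30.0
time: 17.08
tool_pos: [664.6, 4.2, 60.5]
tcp_rot: [-3.141, -0.001, 2.391]
contact_force: [-0.3, -0.6, -3.3]
grip_width: 18.1
finger_force: 30.0
```

```bash
for i in 1 2 3; do python3 -m crank '[[0,0,0.0025,0,0,0],[0,0,0,0,0,0],[0,0,0,0,0,0]]'|egrep 'tool_pos|contact'; done
```

```text
tool_pos: [664.8, 4.2, 58.3]
contact_force: [-1.3, 0.8, -3.7]
tool_pos: [664.8, 4.2, 55.8]
contact_force: [0.2, -0.5, -3.6]
tool_pos: [665.1, 4.2, 53.6]
contact_force: [0.4, 0.0, 0.2]
```

```bash
python3 -m crank '[[0,0,0,0,0,0],[0,0,0,0,0,0],[0,0,0,0,0,0],[0,0,0,0,0,0],[0,0,0,0,0,0]]' 60
python3 -m crank '[[0,0,-0.01,0,0,0],[0,0,-0.05,0,0,0],[0,0,-0.06,0,0,0],[0,0,-0.06,0,0,0],[0,0,-0.05,0,0,0]]'
python3 - <<'E'
from h import *
plan([470,0,300],2.66)
E
```

```text
time: 18.82
tool_pos: [664.8, 4.2, 53.3]
tcp_rot: [3.142, -0.0, 2.391]
contact_force: [-0.6, -0.5, 0.4]
grip_width: 54.6
finger_force: 0.0
time: 19.45
tool_pos: [664.8, 4.2, 287.2]
tcp_rot: [3.14, 0.003, 2.391]
contact_force: [0.2, 0.3, -0.5]
grip_width: 55.1
finger_force: 0.0
shift [ 0.1396 -0.1359 -0.0134] rows 3 each [ 0.0465 -0.0453 -0.0045] | turn [ 0.002  0.003 -0.269] rows 2 each [ 0.0008  0.0014 -0.1344]
```

```bash
python3 -m crank '[[0.0465,-0.0453,-0.003,0,0,0],[0.0465,-0.0453,-0.003,0,0,0],[0.0465,-0.0453,-0.003,0,0,-0.135],[0,0,0,0,0,-0.135],[0,0,0,0,0,0]]'
python3 -m crank '[[0,0,0,0,0,0],[0,0,0,0,0,0]]' 
python3 - <<'E'
from h import *
cap('wrist','w4')
E
```

```text
time: 20.08
tool_pos: [477.4, 0.0, 293.3]
tcp_rot: [3.141, 0.002, 2.66]
contact_force: [-0.1, 0.2, -0.3]
grip_width: 54.7
finger_force: 0.0
time: 20.32
tool_pos: [478.1, 0.0, 291.8]
tcp_rot: [3.142, -0.0, 2.66]
contact_force: [0.4, 0.5, 0.0]
grip_width: 54.8
finger_force: 0.0
```

View pics/w4.png

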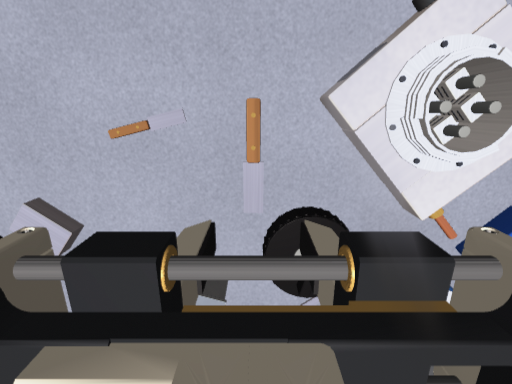

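The wrist view shows the big scraper with its tail at (253,98), handle front at (253,162) and tip at (253,213). The small one is at (145,125). All four cartridges are present, with knobs at (472,81), (440,107), (487,107) and (457,131).

```bash
python3 - <<'E'
from h import *
d=ld('w4');im=cv2.imread('pics/w4.png')
a=atz(d,253.5,98,24);f=atz(d,253.5,162,24);t=atz(d,253.5,213,12)
print(a.round(1),f.round(1),t.round(1),np.linalg.norm(f-a),np.linalg.norm((t-f)[:2]))
y=np.arctan2(*(f-a)[1::-1]);print(y,y+np.pi)
g=f-15*(f-a)/np.linalg.norm(f-a);print('grip',g.round(1))
for p in((472,79),(438,105),(490,106),(458,130)):print(atz(d,*p,98).round(1))
for r in(105,130,155,180,205):print(r,[i for i in range(235,275) if abs(int(im[r,i].astype(int).sum())-int(im[r,225].astype(int).sum()))>40])
plan([g[0],g[1],60],y+np.pi)
E
```

```text
[388.4  40.9  24. ] [475.   -4.8  24. ] [557.3 -48.4  12. ] 97.94066300688465 93.06017519634413
-0.4853741152375579 2.656218538352235
grip [461.8   2.2  24. ]
[496.6 288.3  98. ]
[506.9 242.4  98. ]
[538.5 300.3  98. ]
[548.9 256.5  98. ]
105 [246, 247, 248, 249, 250, 251, 252, 253, 254, 255, 256, 257, 258, 259, 260]
130 [246, 247, 248, 249, 250, 251, 252, 253, 254, 255, 256, 257, 258, 259, 260]
155 [246, 247, 248, 249, 250, 251, 252, 253, 254, 255, 256, 257, 258, 259, 260]
180 [244, 251, 253, 254, 255, 256, 257, 260]
205 [244, 245, 246, 247, 248, 249, 250, 251, 252, 253, 254, 255, 256, 257, 259, 260, 261, 262]
shift [ 0.0153 -0.0057  0.2317] rows 4 each [ 0.0038 -0.0014  0.0579] | turn [-0.    -0.001  0.004] rows 1 each [-0.0001 -0.0005  0.004 ]
```

```bash
python3 -m crank '[[0.013,-0.0057,0.05,0,0,0],[0,0,0.06,0,0,0],[0,0,0.06,0,0,0],[0,0,0.06,0,0,0],[0,0,0.03,0,0,0]]'
python3 -m crank '[[0,0,0.015,0,0,0],[0,0,0.008,0,0,0],[0,0,0.0055,0,0,0],[0,0,0,0,0,0]]'
python3 -m crank '[[0,0,0,0,0,0],[0,0,0,0,0,0],[0,0,0,0,0,0],[0,0,0,0,0,0],[0,0,0,0,0,0]]' 0
python3 -m crank '[[0,0,0,0,0,0]]'
```

```text
time: 21.0
tool_pos: [462.0, 1.3, 28.9]
tcp_rot: [-3.14, -0.004, 2.66]
contact_force: [-0.8, -0.9, 0.5]
grip_width: 55.4
finger_force: 0.0
time: 21.5
tool_pos: [463.6, 1.0, 3.6]
tcp_rot: [3.141, 0.0, 2.661]
contact_force: [-0.2, 0.7, -0.4]
grip_width: 55.2
finger_force: 0.0
time: 22.12
tool_pos: [463.5, 1.0, 3.7]
tcp_rot: [3.141, 0.0, 2.661]
contact_force: [-0.4, -0.5, 3.3]
grip_width: 21.7
finger_force: 30.0
time: 22.25
tool_pos: [463.5, 1.0, 3.6]
tcp_rot: [3.141, 0.0, 2.661]
contact_force: [-1.2, -0.9, 3.6]
grip_width: 21.5
finger_force: 30.0
```

```bash
python3 -m crank '[[0,0,0,0,0,0],[0,0,0,0,0,0],[0,0,0,0,0,0],[0,0,0,0,0,0],[0,0,-0.06,0,0,0]]' 60 | head -2
python3 -m crank '[[0,0,0,0,0,0.1848],[0,0,0,0,0,0.1848],[0,0,0,0,0,0.1848],[0,0,0,0,0,0.1848],[0,0,0,0,0,0.1848]]'| head -2
python3 -m crank '[[0,0,0,0,0,0.1848],[0,0,0,0,0,0.1848],[0,0,0,0,0,0.1848],[0,0,0,0,0,0.1848],[0,0,0,0,0,0.1848]]'| head -2
python3 -m crank '[[0,0,0,0,0,0.1848],[0,0,0,0,0,0.1848],[0,0,0,0,0,0.1848],[0,0,0,0,0,0.1848],[0,0,0,0,0,0.1848]]'| head -2
python3 -m crank '[[0,0,0,0,0,0.1848],[0,0,0,0,0,0.1848],[0,0,0,0,0,0],[0,0,0,0,0,0]]'
python3 - <<'E'
from h import *
plan([464,.9,4],-.485)
E
```

```text
time: 22.88
tool_pos: [460.4, 1.5, 60.3]
time: 23.5
tool_pos: [463.3, 1.1, 63.4]
time: 24.12
tool_pos: [463.3, 1.1, 63.4]
time: 24.75
tool_pos: [463.3, 1.1, 63.4]
time: 25.25
tool_pos: [463.4, 1.1, 63.4]
tcp_rot: [-3.142, 0.0, -0.477]
contact_force: [-0.1, -0.4, 0.5]
grip_width: 55.5
finger_force: 0.0
shift [ 0.0007 -0.0001  0.0594] rows 1 each [ 0.0007 -0.0001  0.0594] | turn [-0.     0.     0.008] rows 1 each [-0.0001  0.0001  0.0082]
```

Regrasp, lift, then move to look at the case's front.

```bash
python3 -m crank '[[0,0,0.04,0,0,0.005],[0,0,0.014,0,0,0],[0,0,0.0055,0,0,0],[0,0,0,0,0,0]]' | head -2
python3 -m crank '[[0,0,0,0,0,0],[0,0,0,0,0,0],[0,0,0,0,0,0],[0,0,0,0,0,0],[0,0,0,0,0,0]]' 0
python3 -m crank '[[0,0,0,0,0,0],[0,0,-0.02,0,0,0],[0,0,-0.05,0,0,0],[0,0,-0.06,0,0,0],[0,0,-0.06,0,0,0]]'
python3 - <<'E'
from h import *
t=ld('top0')
a=atz(t,320,160,106);b=atz(t,367,203,106);print(a,b,np.linalg.norm(b-a),(a+b)/2); n=b-a; print('x yaw',np.arctan2(n[1],n[0])+np.pi/2)
y=np.arctan2(n[1],n[0])+np.pi/2; X=np.array([np.cos(y),np.sin(y)]); m=(a+b)[:2]/2; g=m-X*150; print(g)
plan([*g,195],y)
E
```

```text
time: 25.75
tool_pos: [463.7, 1.0, 4.2]
time: 26.38
tool_pos: [463.5, 1.0, 4.2]
tcp_rot: [-3.141, -0.0, -0.485]
contact_force: [-0.2, -0.7, 2.2]
grip_width: 21.9
finger_force: 30.0
time: 27.0
tool_pos: [462.8, 1.1, 195.4]
tcp_rot: [3.141, 0.001, -0.485]
contact_force: [1.0, 0.0, -1.8]
grip_width: 21.7
finger_force: 30.0
[ 629.05265971 -141.29170436  106.        ] [ 491.32973971 -283.16576651  106.        ] 197.72671089809015 [ 560.19119971 -212.22873544  106.        ]
x yaw -0.7705523766176787
[ 452.56229502 -107.74898202]
shift [0.0417 0.1011 0.0004] rows 2 each [0.0209 0.0505 0.0002] | turn [0.    0.001 0.285] rows 2 each [0.0002 0.0005 0.1426]
```

```bash
python3 -m crank '[[0.021,0.05,0,0,0,0],[0.021,0.05,0,0,0,0.142],[0,0,0,0,0,0.142],[0,0,0,0,0,0],[0,0,0,0,0,0]]'
python3 - <<'E'
from h import *
cap('wrist','w5')
E
```

```text
time: 27.62
tool_pos: [453.8, -106.5, 193.7]
tcp_rot: [3.142, 0.001, -0.766]
contact_force: [-0.0, 0.0, -0.6]
grip_width: 21.7
finger_force: 30.0
```

View pics/w5.png

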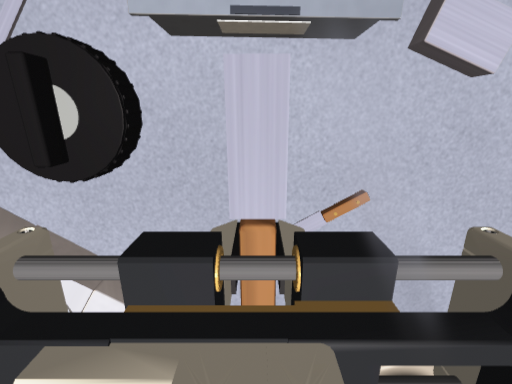

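View: the blade is held straight ahead with its tip at (257,53). The lid's front edge runs from (131,13) to (402,17), and the notch is at (264,28).

```bash
python3 - <<'E'
from h import *
d=ld('w5');im=cv2.imread('pics/w5.png');T=toolT()
g=cv2.cvtColor(im,cv2.COLOR_BGR2GRAY)
for c in(160,200,340,380):print(c,g[:40,c].tolist())
a=atz(d,131,13,106);b=atz(d,402,17,106);print(a.round(1),b.round(1),np.linalg.norm(a-b),'mid',((a+b)/2).round(1),'yaw',np.arctan2(*(b-a)[1::-1])+np.pi/2)
n=atz(d,264,28,92);print('notch ray z92',n.round(1))
for z in(200,205):
  p=atz(d,257,53,z);print('tip tool',(T[:3,:3].T@(p-T[:3,3])).round(1))
for u in(224,290): print((T[:3,:3].T@(atz(d,u,60,203)-T[:3,3])).round(1))
for u in(230,287): print((T[:3,:3].T@(atz(d,u,200,203)-T[:3,3])).round(1))
E
```

```text
160 [166, 166, 166, 166, 167, 167, 168, 168, 168, 168, 168, 168, 168, 165, 108, 55, 54, 52, 52, 53, 52, 52, 52, 52, 52, 52, 113, 162, 177, 179, 178, 179, 183, 190, 191, 189, 183, 178, 177, 181]
200 [170, 171, 170, 169, 169, 169, 168, 168, 168, 167, 167, 167, 167, 165, 149, 95, 56, 52, 52, 52, 52, 52, 52, 52, 52, 52, 51, 53, 53, 52, 53, 52, 52, 52, 52, 52, 146, 183, 185, 183]
340 [164, 163, 162, 162, 162, 161, 161, 161, 161, 161, 161, 161, 162, 162, 162, 162, 158, 118, 79, 74, 74, 74, 74, 74, 75, 76, 77, 78, 78, 78, 79, 80, 80, 82, 82, 82, 83, 84, 109, 153]
380 [161, 161, 161, 161, 161, 161, 159, 160, 160, 160, 160, 160, 160, 160, 159, 158, 160, 158, 111, 73, 144, 172, 172, 170, 170, 170, 169, 167, 166, 166, 168, 169, 169, 169, 170, 171, 173, 172, 174, 177]
[ 633.5 -138.4  106. ] [ 480.1 -293.9  106. ] 218.4016741071116 mid [ 556.8 -216.1  106. ] yaw -0.7785334936828123
notch ray z92 [ 554. -211.   92.]
tip tool [104.8   0.2  -6.3]
tip tool [103.8   0.2 -11.3]
[101.  -16.7  -9.3]
[101.   17.   -9.3]
[ 25.7 -15.8  -9.3]
[25.8 17.9 -9.3]
```

```bash
python3 - <<'E'
from h import *
plan([465.8,-125.7,100.6],-0.785,-0.12)
print(bot.get_obs()['joint_positions'].round(2))
E
```

```text
shift [0.0221 0.0056 0.0931] rows 2 each [0.0111 0.0028 0.0466] | turn [ 0.001 -0.119  0.019] rows 1 each [ 0.0012 -0.1194  0.0189]
[-0.39  0.27  1.73  0.    1.14  1.94]
```

```bash
python3 -m crank '[[0.022,0.0056,0.047,0,0,0.019],[0,0,0.046,0,-0.119,0],[0,0,0,0,0,0],[0,0,0,0,0,0]]'
python3 - <<'E'
from h import *
plan([465.8,-125.7,100.6],-0.785,-0.12)
cap('wrist','w6')
print(bot.get_obs()['joint_positions'].round(2))
E
```

```text
time: 28.18
tool_pos: [466.4, -126.1, 102.2]
tcp_rot: [-3.141, 0.116, -0.787]
contact_force: [0.1, 0.1, 0.2]
grip_width: 22.1
finger_force: 30.0
shift [-0.0005  0.0001  0.0017] rows 1 each [-0.0005  0.0001  0.0017] | turn [-0.001 -0.004 -0.002] rows 1 each [-0.0008 -0.0039 -0.0018]
[-0.45  0.46  1.72  0.04  1.06  1.89]
```

View pics/w6.png

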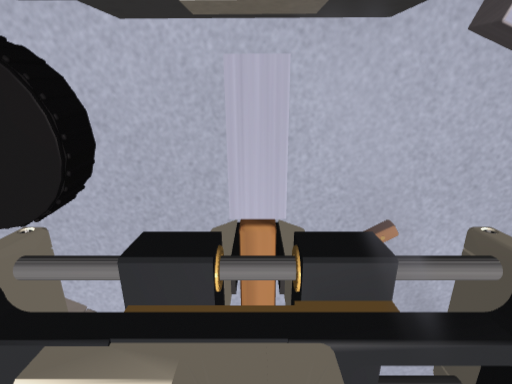

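Lined up: the blade (225–290) sits in the middle of the front wall (80–430). Inserting.

```bash
python3 -m crank '[[0.02,0,0.0015,0,0,0],[0.015,0,0,0,0,0],[0,0,0,0,0,0]]'|egrep 'pos|contact'
python3 -m crank '[[0.01,0,0,0,0,0],[0,0,0,0,0,0]]'|egrep 'pos|contact'
python3 -m crank '[[0.01,0,0,0,0,0],[0.01,0,0,0,0,0],[0,0,0,0,0,0]]'|egrep 'pos|contact'
python3 -m crank '[[0.01,0,0,0,0,0],[0.005,0,0,0,0,0],[0,0,0,0,0,0]]'|egrep 'pos|contact'
```

```text
tool_pos: [491.1, -151.4, 96.8]
contact_force: [-0.4, 0.3, -1.8]
tool_pos: [497.5, -158.2, 94.3]
contact_force: [0.2, -0.1, -1.2]
tool_pos: [511.7, -172.6, 91.5]
contact_force: [-0.6, 1.0, -1.1]
tool_pos: [521.9, -182.8, 89.8]
contact_force: [0.5, 1.0, -0.6]
```

```bash
python3 -m crank '[[0,0,-0.005,0,0,0],[0,0,-0.003,0,0,0],[0,0,0,0,0,0]]'|egrep 'pos|contact|rot'
python3 -m crank '[[-0.0013,0,-0.0124,0,-0.06,0],[-0.0013,0,-0.0124,0,-0.06,0],[0,0,0,0,0,0]]'|egrep 'pos|contact|rot'
python3 - <<'E'
from h import *
cap('wrist','w7');print(bot.get_obs()['joint_positions'].round(2))
E
```

```text
tool_pos: [522.3, -183.1, 98.2]
tcp_rot: [-3.141, 0.119, -0.788]
contact_force: [-0.5, 0.3, -0.1]
tool_pos: [523.8, -184.7, 122.9]
tcp_rot: [-3.141, 0.237, -0.789]
contact_force: [1.0, -0.3, -1.0]
[-0.51  0.62  1.39  0.07  1.36  1.82]
```

View pics/w7.png

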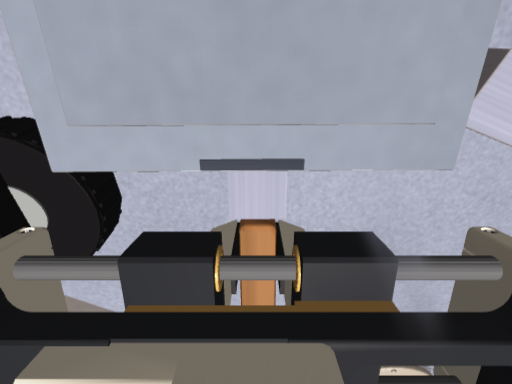

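The lid has risen onto the blade: its lip is at row 170, about 410 px wide, so roughly 140 mm from the camera. I'll continue around the hinge.

```bash
python3 -m crank '[[-0.0013,0,-0.0124,0,-0.06,0],[-0.0013,0,-0.0124,0,-0.06,0],[-0.0013,0,-0.0124,0,-0.06,0],[0,0,0,0,0,0]]'|egrep 'pos|contact|rot'
python3 -m crank '[[-0.0013,0,-0.0124,0,-0.06,0],[-0.0013,0,-0.0124,0,-0.06,0],[-0.0013,0,-0.0124,0,-0.06,0],[0,0,0,0,0,0]]'|egrep 'pos|contact|rot'
python3 - <<'E'
from h import *
print(bot.get_obs()['joint_positions'].round(2))
s=cap('scene','s2');w=cap('wrist','w8')
u,v=map(int,proj(s,[600,-250,130]));im=s['img'];c=cv2.resize(im[v-75:v+75,u-50:u+100] if u>50 else im[v-75:v+75,0:150],(400,400),interpolation=cv2.INTER_CUBIC)
cv2.imwrite('pics/c3.png',np.hstack([c,cv2.resize(w['img'],(400,300))[:, :] if 0 else np.vstack([cv2.resize(w['img'],(400,300)),np.zeros((100,400,3),np.uint8)])]))
E
```

```text
tool_pos: [528.6, -189.6, 158.8]
tcp_rot: [-3.142, 0.417, -0.789]
contact_force: [0.0, -1.0, -1.4]
tool_pos: [538.2, -199.1, 193.1]
tcp_rot: [3.141, 0.597, -0.789]
contact_force: [-0.1, 0.2, -0.9]
[-0.56  0.82  0.93  0.14  1.98  1.82]
```

View pics/c3.png

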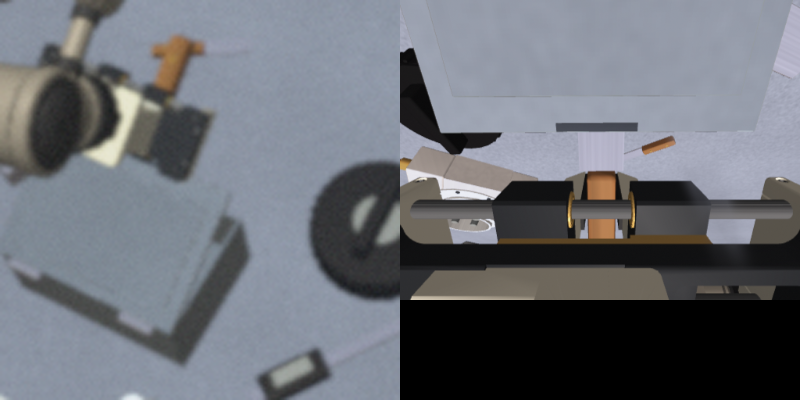

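```bash
python3 -m crank '[[-0.0013,0,-0.0124,0,-0.06,0],[-0.0013,0,-0.0124,0,-0.06,0],[-0.0013,0,-0.0124,0,-0.06,0],[0,0,0,0,0,0]]'|egrep 'pos|contact|rot'
python3 - <<'E'
from h import *
print(bot.get_obs()['joint_positions'].round(2))
E
```

```text
tool_pos: [552.0, -213.0, 224.7]
tcp_rot: [3.141, 0.778, -0.789]
contact_force: [-0.7, 1.1, -1.1]
[-0.58  0.97  0.62  0.2   2.3   1.86]
```

```bash
cat >> h.py <<'E'
W0=np.array([563.6,-223.6]);X0=np.array([1,-1])/np.sqrt(2)
def sz(s,z): return [*(W0+s*X0),z]
E
python3 -m crank '[[-0.03,0,0.001,0,0,0],[-0.03,0,0,0,0,0],[-0.03,0,0,0,0,0],[0,0,0,0,0,0]]'|egrep 'pos|contact|rot'
python3 - <<'E'
from h import *
plan(sz(-120,288),-.785,-.778)
E
```

```text
tool_pos: [505.6, -165.8, 290.8]
tcp_rot: [-3.14, 0.773, -0.786]
contact_force: [-0.1, -0.2, -0.8]
shift [-0.0253 -0.      0.0286] rows 1 each [-0.0253 -0.      0.0286] | turn [-0.003 -0.005 -0.001] rows 1 each [-0.0026 -0.0054 -0.0009]
```

```bash
python3 -m crank '[[-0.025,0,0.0286,0,0,0],[0,0,0,0,0.18,0],[0,0,0,0,0.18,0],[0,0,0,0,0.18,0],[0,0,0,0,0.18,0]]'|egrep 'pos|contact|rot'
python3 -m crank '[[0,0,0,0,0.18,0],[0,0,0,0,0.178,0],[0,0,0,0,0,0],[0,0,0,0,0,0]]'|egrep 'pos|contact|rot'
python3 - <<'E'
from h import *
plan(sz(-110,142),-.785,.3)
cap('wrist','w9')
E
```

```text
tool_pos: [479.6, -140.5, 285.6]
tcp_rot: [-3.141, 0.051, -0.788]
contact_force: [0.3, 0.6, -2.0]
tool_pos: [479.9, -140.3, 286.0]
tcp_rot: [-3.141, -0.298, -0.788]
contact_force: [0.0, -0.1, -0.8]
shift [-0.0346 -0.0002  0.14  ] rows 3 each [-0.0115 -0.0001  0.0467] | turn [ 0.001  0.002 -0.003] rows 1 each [ 0.0007  0.0019 -0.003 ]
```

View pics/w9.png

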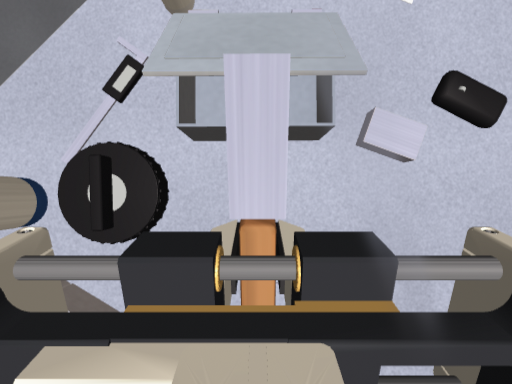

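The lid stands open about 0.7 rad, with its lip at row 72 (147–366). The scraper has not slipped in the grip (tip still at (257,53)). I'll measure the lid angle before pushing.

```bash
python3 - <<'E'
from h import *
d=ld('w9')
for th in np.arange(.5,.9,.04):
    p=sz(148-158*np.cos(th),100+158*np.sin(th)); e=[np.array([*( np.array(p[:2])+k*108*np.array([X0[1],-X0[0]])),p[2]]) for k in(1,-1)]
    print(round(th,2),np.round(proj(d,p)),[np.round(proj(d,q)) for q in e])
E
python3 -m crank '[[-0.0115,0,0.046,0,0,0],[-0.0115,0,0.047,0,0,0],[-0.0115,0,0.047,0,0,0],[0,0,0,0,0,0]]'|egrep 'pos|contact|rot'
```

```text
0.5 [257.  98.] [array([358.,  98.]), array([156.,  99.])]
0.54 [257.  94.] [array([359.,  93.]), array([154.,  94.])]
0.58 [257.  88.] [array([361.,  88.]), array([152.,  89.])]
0.62 [257.  83.] [array([363.,  83.]), array([150.,  83.])]
0.66 [257.  77.] [array([365.,  77.]), array([148.,  77.])]
0.7 [257.  71.] [array([367.,  70.]), array([146.,  71.])]
0.74 [257.  64.] [array([369.,  64.]), array([144.,  64.])]
0.78 [257.  57.] [array([372.,  57.]), array([142.,  57.])]
0.82 [257.  50.] [array([374.,  49.]), array([140.,  50.])]
0.86 [256.  42.] [array([376.,  42.]), array([138.,  43.])]
tool_pos: [483.7, -146.2, 138.2]
tcp_rot: [3.138, -0.291, -0.789]
contact_force: [-0.8, 0.6, -1.3]
```

```bash
python3 - <<'E'
from h import *
plan(sz(-68,142),-.785,.3)
ph=.3; ex=np.array([np.cos(ph),np.sin(ph)]); ez=np.array([np.sin(ph),-np.cos(ph)])
tip=lambda th:np.array([148-143*np.cos(th),100+143*np.sin(th)])
prev=np.array([29,180.]); off=np.array([97,38.3])
for th in np.r_[.69,np.arange(.8,1.46,.08),1.5]:
    q=tip(th); dd=q-prev; prev=q; print(round(th,2),'tool dx %.4f dz %.4f'%(dd@ex/1000,dd@ez/1000),'TCP',np.round(sz(*(q-off)),0))
E
```

```text
shift [ 0.0425 -0.0019  0.0088] rows 1 each [ 0.0425 -0.0019  0.0088] | turn [ 0.005  0.009 -0.004] rows 1 each [ 0.0049  0.0094 -0.0037]
0.69 tool dx 0.0116 dz -0.0080 TCP [ 522. -182.  153.]
0.8 tool dx 0.0136 dz -0.0079 TCP [ 529. -189.  164.]
0.88 tool dx 0.0104 dz -0.0048 TCP [ 535. -195.  172.]
0.96 tool dx 0.0107 dz -0.0039 TCP [ 542. -202.  179.]
1.04 tool dx 0.0110 dz -0.0031 TCP [ 548. -208.  185.]
1.12 tool dx 0.0112 dz -0.0022 TCP [ 556. -216.  190.]
1.2 tool dx 0.0114 dz -0.0013 TCP [ 563. -223.  195.]
1.28 tool dx 0.0114 dz -0.0004 TCP [ 571. -231.  199.]
1.36 tool dx 0.0114 dz 0.0006 TCP [ 579. -239.  202.]
1.44 tool dx 0.0113 dz 0.0015 TCP [ 586. -246.  203.]
1.5 tool dx 0.0084 dz 0.0017 TCP [ 593. -253.  204.]
```

```bash
python3 -m crank '[[0.021,-0.001,0.0045,0,0.009,0],[0.0215,-0.001,0.0043,0,0,0],[0,0,0,0,0,0]]'|egrep 'pos|contact|rot'
python3 -m crank '[[0.0116,0,-0.008,0,0,0],[0.0136,0,-0.0079,0,0,0],[0.0104,0,-0.0048,0,0,0],[0,0,0,0,0,0]]'|egrep 'pos|contact|rot'
python3 -m crank '[[0.0107,0,-0.0039,0,0,0],[0.011,0,-0.0031,0,0,0],[0.0112,0,-0.0022,0,0,0],[0,0,0,0,0,0]]'|egrep 'pos|contact|rot'
python3 - <<'E'
from h import *
cap('wrist','w10');print(bot.get_obs()['joint_positions'].round(2))
E
```

```text
tool_pos: [519.3, -176.8, 148.4]
tcp_rot: [-3.14, -0.312, -0.79]
contact_force: [0.4, 0.0, -0.7]
tool_pos: [537.4, -195.2, 177.9]
tcp_rot: [-3.141, -0.31, -0.789]
contact_force: [0.1, -0.1, -1.1]
tool_pos: [557.8, -215.9, 196.1]
tcp_rot: [-3.141, -0.31, -0.789]
contact_force: [-1.0, 0.3, -0.6]
[-0.44  0.36  1.63 -0.14  0.86  1.99]
```

View pics/w10.png

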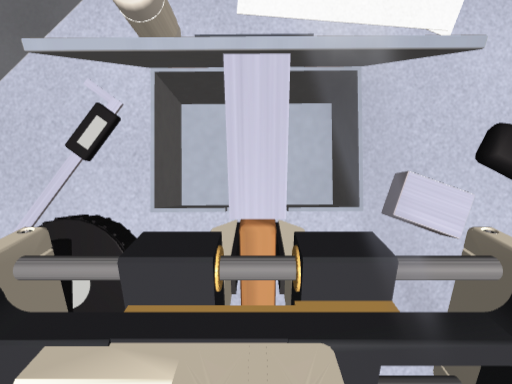

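The lid is being pushed up on the blade tip to about 1.15 rad, and the case is empty. Continuing.

```bash
python3 -m crank '[[0.0114,0,0,0,0,0],[0.0114,0,0.0012,0,0,0],[0.0114,0,0.0022,0,0,0],[0.0113,0,0.003,0,0,0],[0,0,0,0,0,0]]'|egrep 'pos|contact|rot'
python3 - <<'E'
from h import *
d=cap('wrist','w11');print(bot.get_obs()['joint_positions'].round(2))
for th in np.arange(1.2,1.7,.05):
    p=sz(148-158*np.cos(th),100+158*np.sin(th)); e=[np.array([*( np.array(p[:2])+k*108*np.array([X0[1],-X0[0]])),p[2]]) for k in(1,-1)]
    print(round(th,2),[np.round(proj(d,q)) for q in e])
g=cv2.cvtColor(d['img'],cv2.COLOR_BGR2GRAY)
for c in(80,120,380,420):print(c,g[:70:2,c].tolist())
E
```

```text
tool_pos: [589.3, -248.0, 202.9]
tcp_rot: [-3.141, -0.309, -0.789]
contact_force: [-0.4, 0.2, -2.3]
[-0.47  0.42  1.51 -0.12  0.92  1.95]
1.2 [array([479., 132.]), array([ 38., 133.])]
1.25 [array([483., 115.]), array([ 34., 116.])]
1.3 [array([487.,  97.]), array([30., 99.])]
1.35 [array([490.,  80.]), array([27., 81.])]
1.4 [array([493.,  61.]), array([24., 63.])]
1.45 [array([494.,  43.]), array([22., 45.])]
1.5 [array([496.,  25.]), array([21., 27.])]
1.55 [array([496.,   7.]), array([20.,  9.])]
1.6 [array([496., -10.]), array([21., -8.])]
1.65 [array([494., -26.]), array([ 22., -24.])]
80 [106, 108, 107, 108, 109, 109, 110, 110, 109, 110, 110, 110, 124, 195, 194, 195, 195, 195, 188, 106, 65, 65, 65, 65, 65, 66, 65, 65, 65, 65, 66, 66, 66, 65, 64]
120 [138, 137, 134, 132, 128, 141, 178, 157, 145, 137, 131, 158, 189, 194, 194, 194, 194, 194, 188, 92, 66, 66, 66, 65, 66, 67, 67, 65, 66, 66, 65, 65, 65, 66, 65]
380 [252, 253, 254, 254, 253, 253, 252, 253, 253, 253, 252, 250, 203, 201, 199, 199, 199, 194, 137, 112, 111, 109, 108, 106, 104, 102, 101, 100, 98, 95, 94, 93, 91, 89, 88]
420 [253, 253, 252, 252, 253, 253, 253, 253, 252, 252, 253, 247, 187, 187, 187, 187, 187, 181, 86, 63, 61, 61, 61, 62, 62, 64, 64, 62, 63, 63, 62, 63, 62, 62, 62]
```

Lid at about 1.47 rad. I'll back off and lay the scraper back where it was.

```bash
python3 -m crank '[[-0.03,0,0.003,0,0,0],[-0.05,0,0.005,0,0,0],[-0.05,0,0,0,0,0],[-0.03,0,0,0,-0.155,0],[0,0,0,0,-0.155,0]]'|egrep 'pos|contact|rot'
python3 -m crank '[[0,0,0,0,0,-0.15],[0,0,0,0,0,-0.15],[0,0,0,0,0,0],[0,0,0,0,0,0]]'|egrep 'pos|contact|rot'
python3 - <<'E'
from h import *
plan([463.5,1,60],-.485,0)
E
```

```text
tool_pos: [481.0, -138.1, 147.1]
tcp_rot: [-3.141, 0.008, -0.786]
contact_force: [0.9, -0.5, -1.2]
tool_pos: [482.8, -140.6, 147.0]
tcp_rot: [-3.141, 0.002, -0.491]
contact_force: [0.0, 0.2, -0.9]
shift [-0.0837 -0.1157  0.0872] rows 2 each [-0.0419 -0.0578  0.0436] | turn [-0.001  0.002 -0.006] rows 1 each [-0.0006  0.0015 -0.0061]
```

```bash
python3 -m crank '[[-0.028,-0.0386,0,0,0,0],[-0.028,-0.0386,0,0,0,-0.006],[-0.0277,-0.0386,0.02,0,0,0],[0,0,0.05,0,0,0],[0,0,0.04,0,0,0]]'|egrep 'pos|contact|rot'
python3 -m crank '[[0,0,0.02,0,0,0],[0,0,0.006,0,0,0],[0,0,0.004,0,0,0],[0,0,0,0,0,0]]'|egrep 'pos|contact|rot'
```

```text
tool_pos: [462.7, 1.8, 36.2]
tcp_rot: [-3.141, 0.001, -0.483]
contact_force: [-0.3, -0.4, -1.1]
tool_pos: [463.3, 1.0, 7.7]
tcp_rot: [-3.141, 0.001, -0.483]
contact_force: [0.1, 0.4, -0.9]
```

Last 3 mm down, release, then up and over the pot.

```bash
python3 -m crank '[[0,0,0.002,0,0,0],[0,0,0.0012,0,0,0],[0,0,0,0,0,0]]'|egrep 'pos|contact'
python3 -m crank '[[0,0,0,0,0,0],[0,0,0,0,0,0],[0,0,0,0,0,0],[0,0,0,0,0,0],[0,0,-0.05,0,0,0]]' 60|egrep 'pos|contact'
python3 -m crank '[[0,0,-0.06,0,0,0],[0,0,-0.06,0,0,0],[0,0,-0.06,0,0,0],[0,0,0,0,0,0]]' 28|egrep 'pos|contact'
python3 - <<'E'
from h import *
d=ld('w4')
K=np.array([[496.6,288.3],[506.9,242.4],[538.5,300.3],[548.9,256.5]]);c=K.mean(0);print(c,K-c,np.linalg.norm(K-c,axis=1))
for k in K-c: print(np.arctan2(k[1],k[0]))
plan([470,262,260],-.2)
E
```

```text
tool_pos: [463.0, 1.0, 4.2]
contact_force: [-0.5, -0.9, 0.4]
tool_pos: [460.4, 1.3, 51.8]
contact_force: [1.3, -0.6, -0.1]
tool_pos: [465.4, 0.4, 238.5]
contact_force: [-0.0, 0.7, -1.4]
[522.725 271.875] [[-26.125  16.425]
 [-15.825 -29.475]
 [ 15.775  28.425]
 [ 26.175 -15.375]] [30.85929763 33.45454005 32.50894108 30.35656848]
2.5803312578021758
-2.0635229984679926
1.0641459849061683
-0.5310977363874319
shift [-0.1171 -0.234  -0.0215] rows 4 each [-0.0293 -0.0585 -0.0054] | turn [-0.003 -0.008 -0.282] rows 2 each [-0.0014 -0.0041 -0.1411]
```

```bash
python3 - <<'E'
from h import *
plan([528,277,225],-.485)
E
```

```text
shift [-0.073 -0.274  0.014] rows 5 each [-0.0146 -0.0548  0.0028] | turn [-0.004 -0.008  0.003] rows 1 each [-0.0039 -0.0077  0.0027]
```

```bash
python3 -m crank '[[-0.0146,-0.0548,0,0,0,0],[-0.0146,-0.0548,0,0,0,0],[-0.0146,-0.0548,0,0,0,0],[-0.0146,-0.0548,0,0,0,0],[-0.0146,-0.0548,0.014,0,0,0]]'|egrep 'pos|contact'
python3 -m crank '[[0,0,0,0,0,-0.172],[0,0,0,0,0,-0.172],[0,0,0,0,0,-0.172],[0,0,0,0,0,-0.172],[0,0,0,0,0,-0.172]]' 28|egrep 'pos|contact'
python3 -m crank '[[0,0,0,0,0,-0.172],[0,0,0,0,0,-0.172],[0,0,0,0,0,-0.172],[0,0,0,0,0,-0.172],[0,0,0,0,0,0]]' |egrep 'pos|rot|wid'
python3 - <<'E'
from h import *
d=cap('wrist','w12')
E
```

```text
tool_pos: [525.8, 279.2, 219.5]
contact_force: [0.9, -0.9, 0.8]
tool_pos: [524.9, 277.2, 218.5]
contact_force: [-0.7, -0.3, -0.5]
tool_pos: [525.0, 277.1, 218.8]
tcp_rot: [-3.138, 0.001, 1.064]
grip_width: 25.7
```

View pics/w12.png

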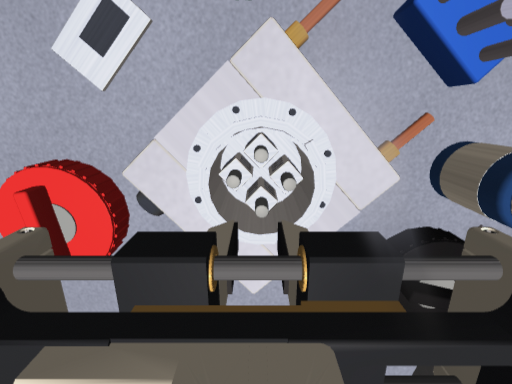

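Four knobs: tops at (261,154), (289,184), (234,178) and (261,210).

```bash
python3 - <<'E'
from h import *
d=ld('w12');im=cv2.imread('pics/w12.png')
K=[]
hsv=cv2.cvtColor(im,cv2.COLOR_BGR2GRAY)
for p in((261,154),(289,184),(233.5,178.5),(261.5,210)):
    K.append(atz(d,*p,98)[:2])
K=np.array(K);c=K.mean(0);print(K.round(1).tolist(),c,np.linalg.norm(K-c,axis=1),[round(np.arctan2(*k[::-1]),3) for k in K-c])
cv2.imwrite('pics/c4.png',cv2.resize(im[130:230,195:325],(780,600),interpolation=cv2.INTER_CUBIC))
E
```

```text
[[543.5, 306.5], [554.4, 263.2], [504.7, 297.7], [513.7, 251.2]] [529.07957032 279.65211144] [30.48538918 30.17003326 30.28757448 32.29132369] [np.float64(1.079), np.float64(-0.577), np.float64(2.505), np.float64(-2.066)]
```

View pics/c4.png

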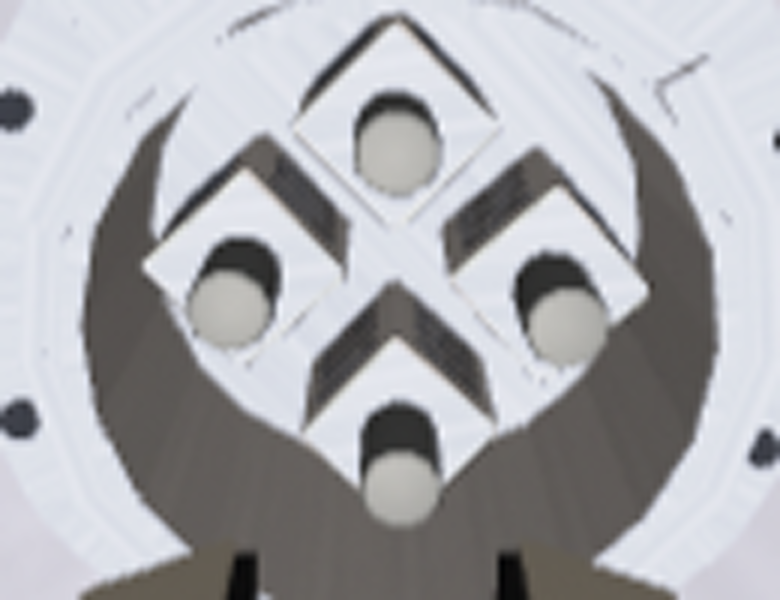

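```bash
cat > pl.py <<'E'
from h import *
d=ld('w12')
K=dict(A=(261.3,155.3),B=(289.3,184.7),C=(233.2,181.7),D=(261.8,211.7))
KP={k:atz(d,*p,98)[:2] for k,p in K.items()}
Yc=np.array([1,1])/np.sqrt(2)
def place(y,s=55): return W0+s*X0+y*Yc
E
python3 - <<'E'
from pl import *
for k in KP: print(k,KP[k].round(1))
c=np.mean(list(KP.values()),axis=0);print(c,[round(float(np.hypot(*(v-c))),1) for v in KP.values()])
for y in(-72,-24,24,72):print(y,place(y).round(1))
plan([*KP['A'],69],1.064)
E
```

```text
A [543.1 305.2]
B [554.3 262.3]
C [502.6 294.7]
D [513.1 249.3]
[528.27056727 277.88243838] [31.1, 30.3, 30.7, 32.4]
-72 [ 551.6 -313.4]
-24 [ 585.5 -279.5]
24 [ 619.5 -245.5]
72 [ 653.4 -211.6]
shift [0.0334 0.0026 0.15  ] rows 3 each [0.0111 0.0009 0.05  ] | turn [-0.003  0.001 -0.002] rows 1 each [-0.0033  0.0009 -0.002 ]
```

Pot centre (528.3,277.9) agrees with the cap axis, and the knobs lie 30–32 mm from it, so the measurement is sound. Taking A.

```bash
python3 -m crank '[[0.0334,0.0026,0.04,0,0,0],[0,0,0.05,0,0,0],[0,0,0.03,0,0,0],[0,0,0.02,0,0,0],[0,0,0.009,0,0,0]]'|egrep 'pos|contact|rot'
python3 -m crank '[[0,0,0.001,0,0,0],[0,0,0,0,0,0],[0,0,0,0,0,0],[0,0,0,0,0,0],[0,0,0,0,0,0]]' 0
python3 -m crank '[[0,0,-0.03,0,0,0],[0,0,-0.05,0,0,0],[0,0,-0.05,0,0,0],[0,0,0,0,0,0]]'
python3 - <<'E'
from pl import *
plan([*place(-72),200],2.356)
E
```

```text
tool_pos: [542.9, 305.2, 69.4]
tcp_rot: [-3.138, 0.002, 1.063]
contact_force: [0.3, 0.6, -0.3]
time: 43.2
tool_pos: [543.8, 305.5, 70.5]
tcp_rot: [-3.14, -0.001, 1.065]
contact_force: [0.3, 0.2, -0.7]
grip_width: 15.0
finger_force: 30.0
time: 43.7
tool_pos: [546.0, 306.3, 205.3]
tcp_rot: [3.137, -0.008, 1.066]
contact_force: [0.2, -0.6, -0.4]
grip_width: 15.1
finger_force: 30.0
shift [-0.5396  0.3047  0.0022] rows 9 each [-0.06    0.0339  0.0002] | turn [ 0.009 -0.004 -1.29 ] rows 7 each [ 0.0013 -0.0006 -0.1843]
```

```bash
python3 -m crank '[[-0.054,0.0305,0,0,0,0],[-0.054,0.0305,0,0,0,0],[-0.054,0.0305,0,0,0,0],[-0.054,0.0305,0,0,0,0],[-0.054,0.0305,0,0,0,0]]'|egrep 'pos'
python3 -m crank '[[-0.054,0.0305,0,0,0,0],[-0.054,0.0305,0,0,0,-0.184],[0,0,0,0,0,-0.184],[0,0,0,0,0,-0.184],[0,0,0,0,0,-0.184]]'|egrep 'pos'
python3 -m crank '[[0,0,0,0,0,-0.184],[0,0,0,0,0,-0.184],[0,0,0,0,0,-0.184],[0,0,0,0,0,0]]'
python3 - <<'E'
from pl import *
plan([*place(-72),200],2.356)
E
```

```text
tool_pos: [545.8, -6.6, 198.7]
tool_pos: [547.2, -125.5, 198.2]
time: 45.45
tool_pos: [547.4, -125.2, 198.5]
tcp_rot: [-3.141, -0.004, 2.342]
contact_force: [-0.1, -0.1, -1.1]
grip_width: 15.3
finger_force: 30.0
shift [-0.1379 -0.1282 -0.002 ] rows 3 each [-0.046  -0.0427 -0.0007] | turn [-0.001 -0.004 -0.014] rows 1 each [-0.0008 -0.0039 -0.014 ]
```

```bash
python3 -m crank '[[-0.046,-0.0427,0,0,0,-0.014],[-0.046,-0.0427,0,0,0,0],[-0.046,-0.0427,0,0,0,0],[0,0,0,0,0,0],[0,0,0.03,0,0,0]]'|egrep 'pos|contact|rot'
python3 -m crank '[[0,0,0.05,0,0,0],[0,0,0.03,0,0,0],[0,0,0.015,0,0,0],[0,0,0.005,0,0,0],[0,0,0,0,0,0]]'
python3 - <<'E'
from pl import *
plan([*place(-72),62],2.356)
E
```

```text
tool_pos: [555.0, -313.6, 170.4]
tcp_rot: [3.14, 0.002, 2.353]
contact_force: [-0.0, -0.2, -1.6]
time: 46.7
tool_pos: [554.7, -312.7, 70.2]
tcp_rot: [3.141, -0.001, 2.357]
contact_force: [0.5, -0.4, -0.1]
grip_width: 15.2
finger_force: 30.0
shift [ 0.0017 -0.0028  0.0082] rows 1 each [ 0.0017 -0.0028  0.0082] | turn [ 0.    -0.001  0.001] rows 1 each [ 0.0004 -0.0006  0.0013]
```

```bash
python3 -m crank '[[0,0,0.004,0,0,0],[0,0,0.0025,0,0,0],[0,0,0,0,0,0]]'|egrep 'pos|contact|rot'
python3 -m crank '[[0,0,0.001,0,0,0],[0,0,0,0,0,0]]'|egrep 'pos|contact|rot'
python3 -m crank '[[0,0,0,0,0,0],[0,0,0,0,0,0]]' 28|egrep 'pos|contact|wid'
python3 -m crank '[[0,0,-0.03,0,0,0],[0,0,-0.05,0,0,0],[0,0,-0.05,0,0,0],[0,0,0,0,0,0]]'|egrep 'pos|contact|rot'
python3 - <<'E'
from pl import *
cap('wrist','w13');cap('top','t2')
plan([*KP['D'],200],1.064)
plan([*KP['D'],200],2.356)
E
```

```text
tool_pos: [554.1, -312.6, 62.9]
tcp_rot: [3.141, -0.002, 2.358]
contact_force: [0.4, -1.0, -0.9]
tool_pos: [554.4, -312.8, 62.5]
tcp_rot: [3.141, -0.001, 2.358]
contact_force: [-0.4, 0.6, 2.8]
tool_pos: [554.2, -312.6, 61.7]
contact_force: [0.1, -0.3, -0.6]
grip_width: 25.1
tool_pos: [556.2, -314.1, 196.7]
tcp_rot: [3.14, 0.007, 2.358]
contact_force: [0.8, 0.1, -0.9]
shift [ 0.4259  0.3689 -0.0074] rows 7 each [ 0.0608  0.0527 -0.0011] | turn [-1.000e-03 -2.000e-03  1.294e+00] rows 7 each [-0.0002 -0.0002  0.1848]
shift [ 0.4259  0.3689 -0.0074] rows 7 each [ 0.0608  0.0527 -0.0011] | turn [ 0.    -0.002  0.002] rows 1 each [ 0.0001 -0.0018  0.0017]
```

Cartridge A is placed. Next is C with yaw 2.57.

```bash
python3 -m crank '[[0.058,0.05,0,0,0,0],[0.058,0.05,0,0,0,0],[0.058,0.05,0,0,0,0],[0.058,0.05,0,0,0,0],[0.058,0.05,0,0,0,0]]'|egrep 'pos'
python3 -m crank '[[0.058,0.05,0,0,0,0],[0.058,0.05,0,0,0,0],[0,0,0,0,0,-0.11],[0,0,0,0,0,-0.11],[0,0,0,0,0,0]]'|egrep 'pos|rot'
python3 - <<'E'
from pl import *
plan([*KP['C'],70],2.57)
E
```

```text
tool_pos: [529.4, 0.8, 190.5]
tool_pos: [520.4, 123.6, 190.9]
tcp_rot: [-3.14, -0.005, 2.577]
shift [0.106  0.1353 0.1211] rows 3 each [0.0353 0.0451 0.0404] | turn [-0.002 -0.005  0.007] rows 1 each [-0.0016 -0.0046  0.0072]
```

```bash
python3 -m crank '[[0.036,0.045,0,0,0,0.007],[0.036,0.045,0,0,0,0],[0.034,0.045,0,0,0,0],[0,0,0,0,0,0],[0,0,0,0,0,0]]'|egrep 'pos|rot'
python3 - <<'E'
from pl import *
plan([*KP['C'],70],2.57)
w=cap('wrist','w14'); cv2.imwrite('pics/c5.png',w['img'])
for p in KP.values(): print(np.round(proj(w,[*p,98])))
E
```

```text
tool_pos: [504.4, 293.6, 191.8]
tcp_rot: [-3.14, -0.003, 2.57]
shift [0.0018 0.0002 0.1218] rows 2 each [0.0009 0.0001 0.0609] | turn [-0.001 -0.003 -0.   ] rows 1 each [-0.0014 -0.0027 -0.0004]
[287. 219.]
[258. 248.]
[257. 193.]
[226. 224.]
```

View pics/c5.png

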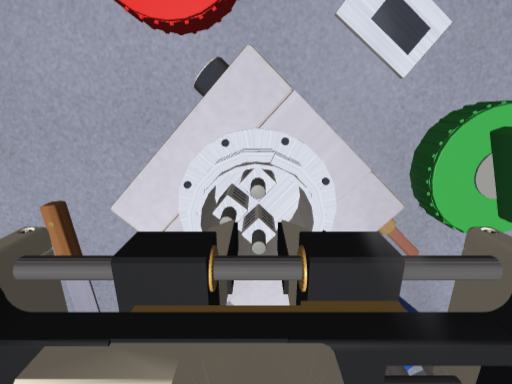

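I've now viewed 16 pictures, two over the limit of 14, so I'll check numerically from here on. This last one shows C at (258,191), about 2 px from the prediction.

```bash
python3 -m crank '[[0.003,0,0.05,0,0,0],[0,0,0.04,0,0,0],[0,0,0.02,0,0,0],[0,0,0.011,0,0,0],[0,0,0,0,0,0]]'|egrep 'pos|contact|rot'
python3 -m crank '[[0,0,0,0,0,0],[0,0,0,0,0,0],[0,0,0,0,0,0],[0,0,0,0,0,0],[0,0,0,0,0,0]]' 0|egrep 'pos|wid|finger'
python3 -m crank '[[0,0,-0.03,0,0,0],[0,0,-0.05,0,0,0],[0,0,-0.05,0,0,0],[0,0,0,0,0,0]]'|egrep 'pos|contact|finger|wid'
python3 - <<'E'
from pl import *
plan([*place(-24),200],2.356)
E
```

```text
tool_pos: [502.2, 295.1, 71.6]
tcp_rot: [-3.141, -0.002, 2.569]
contact_force: [-0.7, 0.1, 0.1]
tool_pos: [502.5, 296.2, 72.8]
grip_width: 14.9
finger_force: 30.0
tool_pos: [504.0, 296.9, 206.0]
contact_force: [0.3, -0.8, -1.0]
grip_width: 15.2
finger_force: 30.0
shift [-0.3799 -0.4411  0.0037] rows 8 each [-0.0475 -0.0551  0.0005] | turn [0.008 0.002 0.215] rows 2 each [0.0039 0.0009 0.1075]
```

```bash
python3 -m crank '[[-0.0475,-0.055,0,0,0,0],[-0.0475,-0.055,0,0,0,0],[-0.0475,-0.055,0,0,0,0],[-0.0475,-0.055,0,0,0,0],[-0.0475,-0.055,0,0,0,0]]'|egrep 'pos'
python3 -m crank '[[-0.0475,-0.055,0,0,0,0],[-0.02,-0.023,0,0,0,0.107],[0,0,0,0,0,0.107],[0,0,0,0,0,0]]'|egrep 'pos|rot|fing'
python3 - <<'E'
from pl import *
plan([*place(-24),72],2.356)
E
```

```text
tool_pos: [545.5, -15.2, 199.8]
tool_pos: [558.7, -105.6, 199.6]
tcp_rot: [-3.141, -0.005, 2.357]
finger_force: 30.0
shift [-0.1424 -0.104   0.127 ] rows 3 each [-0.0475 -0.0347  0.0423] | turn [-0.001 -0.005  0.001] rows 1 each [-0.001  -0.0047  0.0009]
```

```bash
python3 -m crank '[[-0.0475,-0.0347,0,0,0,0],[-0.0475,-0.0347,0,0,0,0],[-0.0465,-0.0347,0,0,0,0],[0,0,0,0,0,0],[0,0,0.03,0,0,0]]'|egrep 'pos|contact|rot'
python3 -m crank '[[0,0,0.05,0,0,0],[0,0,0.03,0,0,0],[0,0,0.015,0,0,0],[0,0,0.003,0,0,0],[0,0,0,0,0,0]]'|egrep 'pos|contact|rot|fing'
python3 - <<'E'
from pl import *
plan([*place(-24),64.5],2.356)
E
```

```text
tool_pos: [587.0, -279.1, 171.9]
tcp_rot: [3.14, 0.001, 2.359]
contact_force: [0.5, 0.7, -2.3]
tool_pos: [586.6, -278.9, 74.0]
tcp_rot: [3.141, -0.0, 2.358]
contact_force: [0.6, -0.1, -0.2]
finger_force: 30.0
shift [ 0.0004 -0.0011  0.0095] rows 1 each [ 0.0004 -0.0011  0.0095] | turn [ 0.001 -0.     0.002] rows 1 each [ 0.0006 -0.0002  0.0015]
```

```bash
python3 -m crank '[[0,-0.001,0.006,0,0,0],[0,0,0.002,0,0,0],[0,0,0,0,0,0]]'|egrep 'pos|contact|rot'
python3 -m crank '[[0,0,0.0015,0,0,0],[0,0,0,0,0,0]]'|egrep 'pos|contact|rot'
python3 -m crank '[[0,0,0,0,0,0],[0,0,0,0,0,0]]' 28|egrep 'pos|contact|wid'
python3 -m crank '[[0,0,-0.03,0,0,0],[0,0,-0.05,0,0,0],[0,0,-0.05,0,0,0],[0,0,0,0,0,0]]'|egrep 'pos|contact|rot'
python3 - <<'E'
from pl import *
plan([*KP['B'],195],2.57)
E
```

```text
tool_pos: [585.2, -279.8, 65.0]
tcp_rot: [3.141, -0.002, 2.357]
contact_force: [0.2, 0.4, -1.2]
tool_pos: [585.5, -280.1, 64.8]
tcp_rot: [3.141, -0.0, 2.357]
contact_force: [-2.0, 0.5, 6.7]
tool_pos: [585.2, -279.6, 63.4]
contact_force: [0.3, -0.0, 0.0]
grip_width: 25.4
tool_pos: [587.3, -281.0, 198.3]
tcp_rot: [3.139, 0.007, 2.357]
contact_force: [0.1, 0.1, 0.1]
shift [0.4073 0.3611 0.0012] rows 7 each [0.0582 0.0516 0.0002] | turn [ 0.001  0.007 -0.213] rows 2 each [ 0.0007  0.0036 -0.1066]
```

```bash
python3 -m crank '[[0.058,0.0516,0,0,0,0],[0.058,0.0516,0,0,0,0],[0.058,0.0516,0,0,0,0],[0.058,0.0516,0,0,0,0],[0.058,0.0516,0,0,0,0]]'|egrep 'pos'
python3 -m crank '[[0.058,0.0516,0,0,0,0],[0.058,0.0516,0,0,0,0],[0,0,0,0,0,-0.107],[0,0,0,0,0,-0.107],[0,0,0,0,0,0]]'|egrep 'pos|rot'
python3 - <<'E'
from pl import *
plan([*KP['B'],71],2.57)
E
```

```text
tool_pos: [566.1, 34.1, 192.7]
tool_pos: [559.0, 157.0, 192.9]
tcp_rot: [-3.141, -0.003, 2.57]
shift [0.0605 0.0861 0.122 ] rows 2 each [0.0302 0.0431 0.061 ] | turn [-0.001 -0.003  0.   ] rows 1 each [-0.0008 -0.0035  0.0002]
```

```bash
python3 -m crank '[[0.03,0.043,0,0,0,0],[0.03,0.043,0,0,0,0],[0,0,0,0,0,0],[0,0,0,0,0,0]]'|egrep 'pos|rot'
python3 - <<'E'
from pl import *
plan([*KP['B'],71],2.57)
E
```

```text
tool_pos: [555.3, 261.1, 193.5]
tcp_rot: [-3.141, -0.002, 2.57]
shift [0.0012 0.0006 0.1225] rows 2 each [0.0006 0.0003 0.0613] | turn [-0.001 -0.002 -0.   ] rows 1 each [-0.0008 -0.0024 -0.0004]
```

```bash
python3 -m crank '[[0.0015,0.0006,0.05,0,0,0],[0,0,0.04,0,0,0],[0,0,0.02,0,0,0],[0,0,0.0115,0,0,0],[0,0,0,0,0,0]]'|egrep 'pos|contact|rot'
python3 -m crank '[[0,0,0,0,0,0],[0,0,0,0,0,0],[0,0,0,0,0,0],[0,0,0,0,0,0],[0,0,0,0,0,0]]' 0|egrep 'pos|wid|finger'
python3 -m crank '[[0,0,-0.03,0,0,0],[0,0,-0.05,0,0,0],[0,0,-0.05,0,0,0],[0,0,0,0,0,0]]'|egrep 'pos|contact|finger|wid'
python3 - <<'E'
from pl import *
plan([*place(24),200],2.57)
E
```

```text
tool_pos: [554.5, 262.2, 72.4]
tcp_rot: [-3.141, -0.003, 2.569]
contact_force: [-0.0, -0.1, 0.9]
tool_pos: [555.1, 263.3, 73.8]
grip_width: 15.2
finger_force: 30.0
tool_pos: [556.5, 263.8, 207.2]
contact_force: [0.3, 0.6, -0.7]
grip_width: 15.3
finger_force: 30.0
shift [-0.3281 -0.3947  0.0054] rows 7 each [-0.0469 -0.0564  0.0008] | turn [0.007 0.003 0.001] rows 1 each [0.0073 0.0033 0.001 ]
```

```bash
python3 -m crank '[[-0.042,-0.05,0,0,0,0],[-0.042,-0.05,0,0,0,0],[-0.042,-0.05,0,0,0,0],[-0.042,-0.05,0,0,0,0],[-0.042,-0.05,0,0,0,0]]'|egrep 'pos'
python3 -m crank '[[-0.042,-0.05,0,0,0,0.107],[0,0,0,0,0,0.107],[0,0,0,0,0,0]]'|egrep 'pos|rot|fing'
python3 - <<'E'
from pl import *
plan([*place(24),74],2.356)
E
```

```text
tool_pos: [593.7, -48.7, 200.5]
tool_pos: [601.6, -109.4, 200.3]
tcp_rot: [-3.14, -0.005, 2.356]
finger_force: 30.0
shift [-0.1095 -0.0835  0.1258] rows 3 each [-0.0365 -0.0278  0.0419] | turn [-0.001 -0.005  0.   ] rows 1 each [-0.0011 -0.0049  0.0003]
```

```bash
python3 -m crank '[[-0.0365,-0.0278,0,0,0,0],[-0.0365,-0.0278,0,0,0,0],[-0.0355,-0.0288,0,0,0,0],[0,0,0,0,0,0],[0,0,0.03,0,0,0]]'|egrep 'pos|contact|rot'
python3 -m crank '[[0,0,0.05,0,0,0],[0,0,0.03,0,0,0],[0,0,0.013,0,0,0],[0,0,0.003,0,0,0],[0,0,0,0,0,0]]'|egrep 'pos|contact|rot|fing'
python3 - <<'E'
from pl import *
plan([*place(24),66],2.356)
E
```

```text
tool_pos: [620.7, -244.7, 173.2]
tcp_rot: [3.14, 0.002, 2.359]
contact_force: [-0.4, 0.2, -1.1]
tool_pos: [620.1, -245.0, 77.1]
tcp_rot: [3.141, -0.0, 2.358]
contact_force: [0.4, 0.4, -1.5]
finger_force: 30.0
shift [ 0.0001 -0.0008  0.0111] rows 1 each [ 0.0001 -0.0008  0.0111] | turn [ 0.001 -0.     0.002] rows 1 each [ 0.0007 -0.0002  0.0017]
```

```bash
python3 -m crank '[[0,0,0.007,0,0,0],[0,0,0.0025,0,0,0],[0,0,0,0,0,0]]'|egrep 'pos|contact'
python3 -m crank '[[0,0,0.0015,0,0,0],[0,0,0,0,0,0]]'|egrep 'pos|contact'
python3 -m crank '[[0,0,0.001,0,0,0],[0,0,0,0,0,0],[0,0,0,0,0,0]]' |egrep 'pos|contact|wid'
```

```text
tool_pos: [619.2, -245.2, 66.3]
contact_force: [-0.1, -0.2, -0.6]
tool_pos: [619.7, -245.5, 65.8]
contact_force: [-2.1, -1.0, 4.3]
tool_pos: [619.9, -245.6, 65.8]
contact_force: [-2.5, 1.1, 9.7]
grip_width: 14.9
```

```bash
python3 -m crank '[[0,0,0,0,0,0],[0,0,0,0,0,0]]' 28|egrep 'pos|contact|wid'
python3 -m crank '[[0,0,-0.03,0,0,0],[0,0,-0.05,0,0,0],[0,0,-0.05,0,0,0],[0,0,0,0,0,0]]'|egrep 'pos|contact|rot'
python3 - <<'E'
from pl import *
plan([*KP['D'],195],1.08)
E
```

```text
tool_pos: [619.3, -245.1, 63.7]
contact_force: [-0.3, 0.0, 0.6]
grip_width: 25.2
tool_pos: [621.6, -246.3, 198.8]
tcp_rot: [3.139, 0.007, 2.357]
contact_force: [-0.2, 0.2, -0.3]
shift [0.427  0.274  0.0017] rows 7 each [0.061  0.0391 0.0002] | turn [0.007 0.004 1.277] rows 7 each [0.001  0.0006 0.1824]
```

```bash
python3 -m crank '[[0.053,0.034,0,0,0,0],[0.053,0.034,0,0,0,0],[0.053,0.034,0,0,0,0],[0.053,0.034,0,0,0,0],[0.053,0.034,0,0,0,0]]'|egrep 'pos'
python3 -m crank '[[0.053,0.034,0,0,0,0],[0.053,0.034,0,0,0,0],[0,0,0,0,0,0.1824],[0,0,0,0,0,0.1824],[0,0,0,0,0,0.1824]]'|egrep 'pos'
python3 -m crank '[[0,0,0,0,0,0.1824],[0,0,0,0,0,0.1824],[0,0,0,0,0,0.1824],[0,0,0,0,0,0.1824],[0,0,0,0,0,0]]'|egrep 'pos|rot'
python3 - <<'E'
from pl import *
plan([*KP['D'],71],1.08)
E
```

```text
tool_pos: [551.5, 61.8, 193.2]
tool_pos: [525.2, 182.3, 193.2]
tool_pos: [525.4, 181.9, 193.4]
tcp_rot: [-3.138, 0.001, 1.082]
shift [ 0.0537 -0.0421  0.1225] rows 2 each [ 0.0269 -0.0211  0.0613] | turn [-0.004  0.001  0.002] rows 1 each [-0.0035  0.0006  0.0016]
```

```bash
python3 -m crank '[[0.027,-0.021,0,0,0,0],[0.027,-0.021,0,0,0,0],[0,0,0,0,0,0],[0,0,0,0,0,0]]'|egrep 'pos|rot'
python3 - <<'E'
from pl import *
plan([*KP['D'],71],1.08)
E
```

```text
tool_pos: [514.2, 249.1, 194.2]
tcp_rot: [-3.139, 0.0, 1.083]
shift [-0.0003 -0.0008  0.1232] rows 2 each [-0.0001 -0.0004  0.0616] | turn [-0.002  0.     0.003] rows 1 each [-0.0023  0.0003  0.0025]
```

```bash
python3 -m crank '[[0.001,-0.0005,0.05,0,0,0],[0,0,0.04,0,0,0],[0,0,0.02,0,0,0],[0,0,0.0125,0,0,0],[0,0,0,0,0,0]]'|egrep 'pos|contact|rot'
python3 -m crank '[[0,0,0,0,0,0],[0,0,0,0,0,0],[0,0,0,0,0,0],[0,0,0,0,0,0],[0,0,0,0,0,0]]' 0|egrep 'pos|wid|finger'
python3 -m crank '[[0,0,-0.03,0,0,0],[0,0,-0.05,0,0,0],[0,0,-0.05,0,0,0],[0,0,0,0,0,0]]'|egrep 'pos|contact|finger|wid'
python3 - <<'E'
from pl import *
plan([*place(72),200],2.356)
E
```

```text
tool_pos: [514.1, 250.1, 71.8]
tcp_rot: [-3.139, 0.0, 1.08]
contact_force: [0.3, 0.4, 0.5]
tool_pos: [514.9, 250.9, 73.3]
grip_width: 15.4
finger_force: 30.0
tool_pos: [516.2, 251.4, 206.4]
contact_force: [-0.1, -0.7, -2.5]
grip_width: 14.9
finger_force: 30.0
shift [-0.3438  0.3391  0.0053] rows 6 each [-0.0573  0.0565  0.0009] | turn [ 0.008 -0.003 -1.276] rows 7 each [ 0.0011 -0.0005 -0.1822]
```

```bash
python3 -m crank '[[-0.05,0.049,0,0,0,0],[-0.05,0.049,0,0,0,0],[-0.05,0.049,0,0,0,0],[-0.05,0.049,0,0,0,0],[0,0,0,0,0,-0.1822]]'|egrep 'pos'
python3 -m crank '[[0,0,0,0,0,-0.1822],[0,0,0,0,0,-0.1822],[0,0,0,0,0,-0.1822],[0,0,0,0,0,-0.1822],[0,0,0,0,0,-0.1822]]'|egrep 'pos'
python3 -m crank '[[0,0,0,0,0,-0.1822],[0,0,0,0,0,0],[0,0,0,0,0,0]]'|egrep 'pos|rot|fing'
python3 - <<'E'
from pl import *
plan([*place(72),74],2.356)
E
```

```text
tool_pos: [584.7, 6.1, 199.7]
tool_pos: [583.7, 10.8, 199.9]
tool_pos: [584.1, 10.7, 201.0]
tcp_rot: [-3.141, -0.003, 2.352]
finger_force: 30.0
shift [-0.207  -0.1072  0.1264] rows 4 each [-0.0518 -0.0268  0.0316] | turn [-0.001 -0.003 -0.004] rows 1 each [-0.0008 -0.0033 -0.0041]
```

```bash
python3 -m crank '[[-0.0515,-0.0268,0,0,0,-0.004],[-0.0515,-0.0268,0,0,0,0],[-0.0515,-0.0268,0,0,0,0],[-0.0515,-0.0268,0,0,0,0],[0,0,0,0,0,0]]'|egrep 'pos|contact|rot'
python3 -m crank '[[0,0,0.03,0,0,0],[0,0,0.05,0,0,0],[0,0,0.03,0,0,0],[0,0,0.014,0,0,0],[0,0,0,0,0,0]]'|egrep 'pos|contact|rot|fing'
python3 - <<'E'
from pl import *
plan([*place(72),65.5],2.356)
E
```

```text
tool_pos: [654.7, -215.2, 199.6]
tcp_rot: [-3.14, -0.002, 2.352]
contact_force: [-1.0, 0.5, -0.8]
tool_pos: [654.5, -209.8, 76.9]
tcp_rot: [-3.141, -0.003, 2.359]
contact_force: [0.2, 0.1, -1.4]
finger_force: 30.0
shift [-0.0005 -0.0021  0.0114] rows 1 each [-0.0005 -0.0021  0.0114] | turn [-0.    -0.003  0.003] rows 1 each [-0.0003 -0.0033  0.0031]
```

```bash
python3 -m crank '[[0,-0.002,0.007,0,0,0],[0,0,0.0025,0,0,0],[0,0,0,0,0,0]]'|egrep 'pos|contact'
python3 -m crank '[[0,0,0.0015,0,0,0],[0,0,0,0,0,0]]'|egrep 'pos|contact'
python3 -m crank '[[0,0,0.001,0,0,0],[0,0,0,0,0,0]]' |egrep 'pos|contact|wid'
```

```text
tool_pos: [653.4, -212.0, 68.3]
contact_force: [-0.1, -0.7, -1.5]
tool_pos: [653.3, -212.0, 66.4]
contact_force: [-0.1, -0.2, -1.0]
tool_pos: [653.4, -212.0, 65.4]
contact_force: [0.2, 0.1, -1.4]
grip_width: 14.9
```

```bash
python3 -m crank '[[0,0,0.001,0,0,0],[0,0,0,0,0,0]]' |egrep 'pos|contact|wid'
python3 -m crank '[[0,0,0,0,0,0],[0,0,0,0,0,0]]' 28|egrep 'pos|contact|wid'
python3 -m crank '[[0,0,-0.03,0,0,0],[0,0,-0.06,0,0,0],[0,0,-0.06,0,0,0],[0,0,-0.06,0,0,0],[0,0,0,0,0,0]]' 0|egrep 'pos|contact|rot'
python3 - <<'E'
from pl import *
print(bot.get_obs()['time'])
for th in(1.47,):
  for r in(140,150):
    # far-side points: fingers behind lid
    s=148-r*np.cos(th)+6; z=100+r*np.sin(th); print(r,s,z,np.round(sz(s+15,z)),np.hypot(*sz(s+15,z)[:2]))
plan(sz(60,300),2.356)
E
```

```text
tool_pos: [653.6, -212.1, 65.4]
contact_force: [-1.9, 0.4, 5.7]
grip_width: 15.3
tool_pos: [653.2, -211.9, 64.1]
contact_force: [-0.1, -0.1, -0.1]
grip_width: 24.9
tool_pos: [655.4, -213.0, 280.9]
tcp_rot: [3.137, 0.009, 2.359]
contact_force: [0.5, -0.8, -0.5]
72.1
140 139.91239732582955 239.28940896886132 [ 673. -333.  239.] 751.0651952644407
150 138.90613999196023 249.23865246663715 [ 672. -332.  249.] 750.1119527163969
shift [-0.0025 -0.0724 -0.0194] rows 2 each [-0.0013 -0.0362 -0.0097] | turn [0.004 0.009 0.003] rows 1 each [0.0042 0.0089 0.0035]
```

All four are in the case. To shut the lid, bring closed fingers behind it from above.

```bash
python3 - <<'E'
from pl import *
p=place(-20,160);print(p,np.hypot(*p));plan([*p,288],2.356)
E
```

```text
[ 662.59494937 -350.87922061] 749.7654929268745
shift [-0.1023 -0.0927 -0.0066] rows 2 each [-0.0512 -0.0464 -0.0033] | turn [0.004 0.009 0.003] rows 1 each [0.0042 0.0089 0.0035]
```

```bash
python3 -m crank '[[0,0,-0.008,0,0,0],[0,-0.047,0,0,0,0],[0,-0.046,0,0,0,0],[-0.05,0,0,0,0,0],[-0.05,0,0,0,0,0]]'|egrep 'pos|contact|rot'
python3 -m crank '[[0,0,0,0,0,0],[0,0,0,0,0,0]]'|egrep 'pos|contact|rot'
python3 - <<'E'
from pl import *
p=place(-20,160);plan([*p,288],2.356);print(bot.get_obs()['joint_positions'].round(2))
w=cap('wrist','w15');t=cap('top','t3')
print(proj(w,sz(148-158*np.cos(1.47),100+158*np.sin(1.47))))
E
```

```text
tool_pos: [658.5, -349.6, 281.0]
tcp_rot: [-3.141, -0.005, 2.358]
contact_force: [0.4, -0.9, 1.0]
tool_pos: [658.5, -348.2, 279.8]
tcp_rot: [-3.141, -0.006, 2.359]
contact_force: [-0.0, 0.4, 0.3]
shift [-0.0047  0.001  -0.0082] rows 1 each [-0.0047  0.001  -0.0082] | turn [-0.001 -0.006  0.003] rows 1 each [-0.0006 -0.0062  0.0034]
[-0.59  0.79  0.6   0.    1.75 -1.38]
(np.float64(287.2535337757542), np.float64(193.43187295578676))
```

```bash
python3 -m crank '[[-0.007,0,0,0,0,0],[0,0,0,0,0,0],[0,0,0,0,0,0]]'|egrep 'pos|contact|rot'
python3 -m crank '[[0,0,0.015,0,0,0],[0,0,0.01,0,0,0],[0,0,0,0,0,0]]'|egrep 'pos|contact|rot'
python3 -m crank '[[0,0,0.015,0,0,0],[0,0,0.01,0,0,0],[0,0,0.005,0,0,0],[0,0,0,0,0,0]]'|egrep 'pos|contact|rot'
python3 - <<'E'
from pl import *
T=toolT();s=(T[:2,3]-W0)@X0;z=T[2,3];print(s,z)
r=z-100; prev=np.array([s,z])
for th in np.r_[1.4:0.001:-.1,0.0]:
    q=np.array([148-135*np.cos(th)+6*np.sin(th)+8*np.sin(th),100+135*np.sin(th)+6*np.cos(th)])
    dd=q-prev;prev=q;print(round(th,2),'dx %.4f dz %.4f'%(-dd[0]/1000,-dd[1]/1000),q.round())
E
```

```text
tool_pos: [663.7, -353.0, 283.2]
tcp_rot: [3.141, -0.001, 2.36]
contact_force: [0.2, -0.5, -0.0]
tool_pos: [663.4, -353.2, 256.3]
tcp_rot: [-3.141, -0.004, 2.359]
contact_force: [-0.7, 0.4, 0.1]
tool_pos: [663.8, -353.5, 227.0]
tcp_rot: [-3.142, -0.002, 2.359]
contact_force: [0.3, -0.4, 0.2]
162.7282775892249 226.9673348690679
1.4 dx 0.0239 dz -0.0071 [139. 234.]
1.3 dx 0.0135 dz 0.0024 [125. 232.]
1.2 dx 0.0132 dz 0.0037 [112. 228.]
1.1 dx 0.0129 dz 0.0050 [ 99. 223.]
1.0 dx 0.0124 dz 0.0062 [ 87. 217.]
0.9 dx 0.0118 dz 0.0074 [ 75. 209.]
0.8 dx 0.0111 dz 0.0085 [ 64. 201.]
0.7 dx 0.0102 dz 0.0095 [ 54. 192.]
0.6 dx 0.0093 dz 0.0104 [ 44. 181.]
0.5 dx 0.0082 dz 0.0112 [ 36. 170.]
0.4 dx 0.0071 dz 0.0119 [ 29. 158.]
0.3 dx 0.0059 dz 0.0125 [ 23. 146.]
0.2 dx 0.0047 dz 0.0129 [ 18. 133.]
0.1 dx 0.0034 dz 0.0133 [ 15. 119.]
0.0 dx 0.0021 dz 0.0134 [ 13. 106.]
```

```bash
python3 -m crank '[[0.012,0,0,0,0,0],[0.012,0,0,0,0,0],[0.0135,0,0,0,0,0],[0.0132,0,0.002,0,0,0],[0,0,0,0,0,0]]'|egrep 'pos|contact'
python3 -m crank '[[0.0129,0,0.004,0,0,0],[0.0124,0,0.0055,0,0,0],[0.0118,0,0.007,0,0,0],[0,0,0,0,0,0]]'|egrep 'pos|contact'
python3 -m crank '[[0.0111,0,0.0085,0,0,0],[0.0102,0,0.0095,0,0,0],[0.0093,0,0.0104,0,0,0],[0,0,0,0,0,0]]'|egrep 'pos|contact'
python3 - <<'E'
from pl import *
T=toolT();print((T[:2,3]-W0)@X0,T[2,3]);cap('top','t4')
E
```

```text
tool_pos: [627.9, -317.6, 226.4]
contact_force: [0.8, -0.1, -0.3]
tool_pos: [601.6, -291.6, 209.0]
contact_force: [0.2, -0.6, -0.5]
tool_pos: [579.9, -270.2, 180.4]
contact_force: [0.6, -1.1, -0.5]
44.47117003574354 180.35117830568814
```

```bash
python3 -m crank '[[0.0082,0,0.0112,0,0,0],[0.0071,0,0.0119,0,0,0],[0.0059,0,0.0125,0,0,0]]'|egrep 'pos|contact'
python3 -m crank '[[0.0047,0,0.0129,0,0,0],[0.0034,0,0.0133,0,0,0]]'|egrep 'pos|contact'
python3 -m crank '[[0.0021,0,0.008,0,0,0],[0,0,0.004,0,0,0],[0,0,0,0,0,0]]'|egrep 'pos|contact'
python3 -m crank '[[0,0,0.002,0,0,0],[0,0,0,0,0,0]]'|egrep 'pos|contact'
python3 -m crank '[[0,0,0.001,0,0,0],[0,0,0,0,0,0]]'|egrep 'pos|contact'
```

```text
tool_pos: [565.6, -255.7, 145.4]
contact_force: [0.6, -0.5, 0.6]
tool_pos: [559.0, -249.3, 118.1]
contact_force: [0.6, -1.4, 0.5]
tool_pos: [557.5, -247.8, 106.7]
contact_force: [0.7, -0.0, 0.2]
tool_pos: [557.7, -247.9, 106.2]
contact_force: [-2.2, 0.9, 8.4]
tool_pos: [557.7, -247.9, 106.1]
contact_force: [-4.5, 3.0, 13.8]
```

The lid is pressed shut (13.8 N at z=106, its shut height). I'll lift off and check numerically against the first top picture.

```bash
python3 -m crank '[[0,0,-0.03,0,0,0],[0,0,-0.06,0,0,0],[0,0,-0.06,0,0,0],[0.06,0,-0.03,0,0,0],[0.06,0,0,0,0,0]]'|egrep 'pos|contact'
python3 -m crank '[[0.06,0,0,0,0,0],[0.06,0,0,0,0,0],[0.06,0.04,0,0,0,0],[0,0.06,0,0,0,0],[0,0,0,0,0,0]]'|egrep 'pos|contact'
python3 - <<'E'
from pl import *
a=cv2.imread('pics/top0.png');t=cap('top','t5');b=t['img']
m=(np.abs(a.astype(int)-b).max(2)>45).astype(np.uint8);m=cv2.morphologyEx(m,cv2.MORPH_OPEN,np.ones((2,2)))
n,l,s,c=cv2.connectedComponentsWithStats(m)
for i in range(1,n):
    if s[i,4]>15: print(s[i].tolist(),atz(t,*c[i],0).round())
hsv=cv2.cvtColor(b,cv2.COLOR_BGR2HSV)
mo=cv2.inRange(hsv,(8,90,60),(22,255,255));n,l,s,c=cv2.connectedComponentsWithStats(mo)
for i in range(1,n):
    if s[i,4]>30: print('orange',s[i].tolist())
s1=cap('scene','s5');print(proj(t,[528,278,104]),bot.get_obs()['time'])
E
```

```text
tool_pos: [475.7, -166.3, 284.3]
contact_force: [1.0, -0.4, 1.3]
tool_pos: [421.5, 24.6, 282.4]
contact_force: [-0.4, -0.0, -0.3]
[250, 131, 48, 48, 1663] [667.  -1.   0.]
[163, 170, 53, 52, 1865] [531. 287.   0.]
[235, 194, 39, 54, 513] [466.  86.   0.]
[281, 211, 31, 13, 122] [462. -79.   0.]
[257, 220, 44, 21, 397] [400.  -8.   0.]
[311, 223, 6, 29, 94] [ 384. -131.    0.]
[303, 226, 2, 9, 18] [409. -96.  -0.]
[247, 228, 6, 8, 39] [408.  85.   0.]
[305, 234, 7, 8, 49] [ 383. -111.    0.]
[284, 236, 27, 33, 278] [313. -73.   0.]
[240, 253, 14, 9, 103] [323.  98.   0.]
[237, 281, 14, 17, 166] [223. 110.   0.]
[293, 287, 16, 28, 245] [185. -76.   0.]
[26, 303, 102, 81, 3905] [ 57. 648.   0.]
[80, 310, 8, 4, 27] [155. 639.   0.]
[237, 315, 6, 6, 27] [126. 122.   0.]
[188, 320, 71, 64, 1476] [-20. 188.   0.]
[299, 320, 7, 8, 48] [102. -82.   0.]
[294, 322, 4, 6, 17] [ 98. -62.   0.]
[267, 331, 10, 2, 20] [78. 19.  0.]
[280, 330, 17, 9, 69] [ 72. -44.   0.]
[257, 336, 41, 48, 1396] [-13.   9.   0.]
[15, 350, 4, 6, 17] [ 25. 857.   0.]
[301, 352, 14, 14, 93] [-12. -92.   0.]
[295, 366, 11, 8, 39] [-45. -69.   0.]
[315, 371, 6, 13, 52] [ -72. -127.    0.]
[0, 374, 5, 10, 30] [-57. 905.  -0.]
orange [25, 78, 12, 158, 1103]
orange [202, 131, 9, 21, 86]
orange [149, 145, 10, 21, 87]
orange [315, 247, 19, 8, 78]
(np.float64(186.6842909076879), np.float64(194.6780211127545)) 78.85
```

```bash
python3 -m crank '[[-0.04,-0.06,0,0,0,0],[-0.04,-0.06,0,0,0,0],[-0.04,-0.06,0,0,0,0],[-0.04,-0.06,0,0,0,0],[-0.04,-0.06,0,0,0,0]]'|egrep 'pos|contact'
python3 - <<'E'
from pl import *
b0=cv2.imread('pics/top0.png');t=cap('top','t6');b=t['img']
for im in(b0,b):
    mo=cv2.inRange(cv2.cvtColor(im,cv2.COLOR_BGR2HSV),(8,90,60),(22,255,255));n,l,s,c=cv2.connectedComponentsWithStats(mo)
    for i in range(1,n):
        if s[i,4]>60 and s[i,0]>240: print('orange',s[i].tolist(),atz(t,*c[i],24).round())
m=np.abs(b0.astype(int)-b).max(2)>45
print('case diff',m[120:205,318:405].sum(),'can/caliper',m[95:135,215:330].sum())
# cap disc on bench
g=(b.max(2)<75).astype(np.uint8)[125:185,245:305];ys,xs=np.nonzero(g);print('cap px',len(xs),xs.mean()+245,ys.mean()+125,atz(t,xs.mean()+245,ys.mean()+125,47).round())
E
```

```text
tool_pos: [357.8, -287.4, 282.2]
contact_force: [0.6, -0.3, -0.1]
orange [262, 210, 18, 28, 184] [433.  16.  24.]
orange [315, 247, 19, 8, 78] [ 340. -158.   24.]
orange [262, 210, 17, 28, 182] [433.  17.  24.]
orange [315, 247, 19, 8, 78] [ 340. -158.   24.]
case diff 0 can/caliper 107
cap px 1685 272.5851632047478 153.50148367952522 [663.   5.  47.]
```

```bash
python3 -c "
from plant import bot
print(bot.close_job())"
```

```text
the job is handed in; nothing more can be done
None
```

The job is handed in, with no verdict returned: cap off and standing upright on the bench at about (665, 4), lid levered open with the blade, all four cartridges in the case, lid pressed shut, scraper back on the bench where it was, checks done by numbers rather than a last look, and I viewed 16 pictures against the limit of 14.

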